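# Time and pin the output pulley of a belt-drive rig

### The job

Before the new belt goes on, turn the big timing pulley by its rim until its red mark faces the yellow pointer and let go of it. Then take the red-knobbed timing pin from the tool block, put it through the pulley's pin hole and, rocking the pulley a little with it, feel for the bore underneath until the pin drops fully home; never force it. Leave the pin in, the pulley locked, and everything else on the bench where it is.

Things in the scene. Friction and masses are not known exactly. Their poses are not given: they have to be found in the camera images.
- rig: Belt-drive bench rig, fixed, belt off: aluminium plate 215 x 275 mm on four pillars, plate top 75 mm above the bench; a motor under it, its 43 mm pulley (top 111 mm above the bench, shaft to 116) on an axis at rig x 0, y +138 mm. Origin: on the bench, on the big pulley's vertical axis; x points from that axis to the yellow pointer, z up.
- pulley_axis (a point): Point on the big pulley's axis, level with the rim's top face, 132 mm above the bench. Aluminium toothed pulley; turns endlessly either way about the vertical with about 2 N drag at the rim and stays where left. Rim: outer radius 74, inner 60 mm, from 94 to 132 mm above the bench, open inside down to the arms: pinch its 14 mm from above, one finger inside, away from the pointer.
- arms: Hub and five flat arms inside the rim, turning with it. Origin on the bench on the pulley's axis; x axis points to the red mark. Arms: top 105 mm, underside 97 mm above the bench; hub radius 18 mm, its shaft end 126 mm above the bench. Not to be pushed with the gripper: the pulley is turned by its rim.
- mark (a point): The engraved red mark, a radial line 4 mm wide across the top face of the rim; point in the middle of the line, at radius 67 mm, on the rim's top face (132 mm above the bench).
- pointer_tip (a point): Tip of the fixed yellow pointer, a sheet-metal bracket standing just outside the rim; tip at radius 81 mm from the pulley's axis, 132 mm above the bench; blade 4 mm thick, 14 mm wide.
- pulley_hole (a point): Pin hole in the pulley's widest arm, in line with the red mark, ringed with brass; point at the centre of its mouth, at radius 46 mm, 105 mm above the bench. 11.5 mm wide, chamfered 1.5 mm, through the 8 mm arm. The locating ring's top is 12 mm below the mouth.
- bore_nominal (a point): Drawing position of the locating bore: on the pointer's line, radius 46 mm, 93 mm above the bench, on top of the steel ring under the pulley. Real bore 11 mm wide, 18 mm deep, vertical, same radius, but the ring is clamped in slots: it lies up to one tooth (6.4 degrees, 5.2 mm) to either side along the circle. Its true place is not given; the arm hides it.
- pin: Timing pin, about 90 g, standing loose in the tool block. Origin: centre of its tip, z up along it. Shank 10 mm wide, 26 mm long, tip chamfered 0.4 mm; shoulder 18 mm wide; 12 mm neck; round red knob 26 mm wide, 60 to 86 mm above the tip, to grip. Home: shoulder on the arm, tip 26 mm below the hole's mouth. Stopped on the ring beside the bore: tip 12 to 13 mm below it.
- pin_knob (a point): Middle of the timing pin's red knob, on its axis, 73 mm above its tip. With the shank in the pulley's hole, moving the pin along the circle turns the pulley with it (drag about 3 N).
- tool_block: Grey block 170 x 56 x 40 mm, fixed, origin under its centre, long axis x, with three holes 56 mm apart in which the timing pin, a brass punch and a blue nut driver stand, each with its shoulder on the block's top (tip 14 mm above the bench).
- punch: Brass punch standing in the tool block, 12 mm diameter, top 90 mm above the bench. Leave alone.
- nut_driver: Nut driver with a 20 mm blue handle standing in the tool block, top 102 mm above the bench. Leave alone.
- bearing: Small steel ball bearing 26 mm wide, 8 mm high, lying on the rig's plate. Leave alone.
- hex_key: Small L-shaped hex key, 64 x 20 mm, lying on the rig's plate. Leave alone.
- board_box: Grey printed box 115 x 85 x 34 mm with a green circuit board in it, lying on the bench. Leave alone.
- box_lid: Flat grey lid 120 x 90 x 5 mm on the bench. Leave alone.
- solder_reel: Reel 54 mm wide, 38 mm high, standing on the bench. Leave alone.
- screwdriver: Green-handled screwdriver lying on the bench. Leave alone.
Things that resemble listed ones, but are neither listed nor needed, are in the scene too. What is shaped like the pin but green or white is not meant.

How it is judged:
On the way, in this order (a step that is already met when the one before it is completed fails the run):
1. the pulley's mark faces the pointer (within 5 mm at the rim), the pulley is still and let go, the pin still in the block (x of mark in the frame of rig above 0 m and y of mark in the frame of rig between -0.005 and 0.005 m and angular speed of arms below 0.05 rad/s and contact force between the fingers and rig below 0.3 N and distance of pin from where it was at the start of the episode below 0.01 m), for 0.2 s.
2. the pin's tip is in the pulley's hole (horizontal distance between pin and pulley_hole below 0.003 m and z of pin in the frame of pulley_hole below -0.004 m), for 0.02 s.
At the end, for the whole second after the job is handed in: Pin upright (within 0.1 rad) and fully home through pulley and bore: tip at least 23.5 mm below the mouth of the pulley hole and within 3 mm of its centre line; red mark within 11 mm of the pointer line at the rim, on its side; pin and pulley at rest (z of pin in the frame of pulley_hole below -0.0235 m and horizontal distance between pin and pulley_hole below 0.003 m and angle between pin's own z axis and vertical below 0.1 rad and x of mark in the frame of rig above 0 m and y of mark in the frame of rig between -0.011 and 0.011 m and linear speed of pin below 0.02 m/s and angular speed of arms below 0.05 rad/s); the robot touches nothing.
It fails at once if the pin is forced: it presses on pulley and rig with more than 40 N in all (contact force between pin and rig above 40 N).
It fails at once if the gripper pushes the pulley's arms or hub (more than 5 N) (contact force between the fingers and arms above 5 N).
It fails at once if another tool, part or box is moved by more than 20 mm (distance of any of punch, nut_driver, bearing, hex_key, board_box, box_lid, solder_reel, screwdriver from where it was at the start of the episode above 0.02 m).
It also fails if it takes over 72 s, if anything falls off the work surface, if the arm or the gripper's body presses on something with over 40 N, if the wrist force passes 120 N, or if a joint passes its speed limit or range.

### The arm

A 6-joint arm with a two-finger parallel gripper is mounted at the origin on the work surface. World frame = base frame: x ahead of the robot, y to its left, z up, the work surface at z = 0. Lengths are in m, angles in rad, forces in N, time in s.
With the tool pointing down it reaches from about 0.15 to 0.775 m from the base axis. Payload 6.1 kg.
Tool frame: the origin (TCP) lies at the very end of the fingers, on their centre line; the grasp point (between the pads) lies 19 mm behind it; z points along the fingers, y is the direction in which the jaws open and shut (so a half turn about z gives the same grasp; the last joint's range is limited). The gripper opens to 85 mm and grips with 20 to 120 N. Pads are 22 mm wide; open, the fingers measure 114 mm over their backs; the gripper's body (76 mm by 85 mm) begins 54 mm behind the grasp point. The pads swing forward as they close: fully open they stand 13 mm farther back than shut.
Start: joints at [1.124, 0.126, -0.04, 1.405, 0, 1.571], TCP at [0.227, 0.473, 0.231] pointing down, gripper open.
Joint ranges: [-2.72, 2.72], [-0.95, 1.95], [-1.27, 1.35], [-1.78, 2.02], [-1.46, 1.47], [-3.14, 3.14]. Speed limits (rad/s): [2.39, 2.39, 3.01, 3.14, 3.14, 3.14].

### API

Orientations are given as a 3x3 rotation matrix whose columns are the frame's x, y, z axes.
In Python, from rig import * gives the robot as it stands.
- The arm moves only by the tool jog_arm, never from a script. Its arguments are lists of equal length, an entry for each row: "offset": the shift along the world's x, y, z in m, a list of three; "spin": the turn about the world's z in rad; "jaw": the finger opening in m, from 0 to 0.0854. In form: {"offset": [[x, y, z], ...], "spin": [spin, ...], "jaw": [jaw, ...]}. A call has exactly 8 rows; each row is the pose to reach, as a shift and turn from the pose commanded when the call began; what a row does not reach only later rows make up. A row lasts 1/10 s, in which the tool goes at most 50 mm and 8.59 degrees, less where a joint would pass 70% of its speed; a pose out of reach is approached as far as the arm can. A call with a gripper value outside its range is refused whole. The fingers move at their own pace and stop on an object; "force" is the grip in N (left out, the last holds). Time passes only in rows, so rows that repeat a pose let the fingers close, or fill a call up. It gives the time, the measured TCP pose, the force and the opening at its end, in the units of the state.
- sense(): the state, without advancing time (a new reading comes with each control period).
- snapshot(name): name is "side" or "top"; returns (picture, depth): 420x560x3 uint8, blue, green, red; 420x560 float32, m along the optical axis (not along the pixel's ray), 0 where there is no reading.
- camera_model(name): a dict with "K" (3x3 intrinsics, pixels), "R" (3x3) and "t" (3): a world point X has camera coordinates R X + t. Camera axes: x right, y down, z forward; pixel columns grow to the right and rows downward; lengths in m; the calibration is good to about 2 mm. A picture is of the moment at which its call begins. camera_model takes no time and is no camera call.
- hand_in(): hands the job in, once; it reports no verdict.
Trained networks look in the newest picture that a camera, given by its name, has taken for a name from the list of things; names that differ only in an ending like _2 or _b are one class to them, and where a whole thing is asked for, a point or a joint stands for the part that bears it (a point fixed in the world has none). Each returns a list of dicts, best first, with "score" (0 to 1); they miss things now and then, are a little off and sometimes report something else, mostly with a low value. They report only what shows in the picture. A call takes as long as a camera call. They do not tell look-alikes from the thing itself.
- cut_out(camera, target): "mask" (420x560 bool, what is visible of it) and "box" ([left, top, right, bottom] in pixels, round what is visible of it).
The state is a dict: "time_s": time; "q": joint angles; "joint_vel": joint speeds; "tau": joint torques, N m; "ee_pos": TCP position; "ee_rot": TCP orientation; "contact_force": force on the tool from outside, world axes, zero at the start; "wrist_torque": the same for the moment, N m; "width": opening from 0.0 (shut) to 1.0 (fully open).
Only numpy, scipy, OpenCV 4.12 (cv2) and the standard library are available. Lean on these libraries where they do the work, as an engineer would, in place of code of your own. Each camera call takes 0.05 s, during which the arm holds its last target.

## Working session

There is one attempt and no reset: what is moved stays moved. The work goes in short steps, Python scripts to look and compute and a tool call to move; the robot and the scene stay as the last step left them, time stands still between calls to the robot, and variables do not carry over. Pictures are saved under pics/ and viewed, and the job is handed in when it is done.

Besides the shell and the picture viewer there is one more tool, called after "Call:" by a JSON object that holds its "fn" and its "kwargs", one argument or row to a line. jog_arm: Moves the arm, as the interface text tells. Its arguments: {"type":"object","properties":{"offset":{"type":"array"},"spin":{"type":"array"},"jaw":{"type":"array"},"force":{"type":"number"}},"required":["offset","spin","jaw"]}

```bash
mkdir -p pics; ls; cat > h.py <<'E'
from rig import *
import numpy as np, cv2
def snap(n,f=None):
    p,d=snapshot(n)
    if f: cv2.imwrite('pics/'+f,p)
    return p,d
def world(n,u,v,d):
    c=camera_model(n);K=np.array(c['K']);R=np.array(c['R']);t=np.array(c['t'])
    x=np.linalg.inv(K)@np.array([u,v,1.0])*d
    return R.T@(x-t)
def atz(n,u,v,z):
    c=camera_model(n);K=np.array(c['K']);R=np.array(c['R']);t=np.array(c['t'])
    r=R.T@(np.linalg.inv(K)@np.array([u,v,1.0])); o=-R.T@t
    return o+r*(z-o[2])/r[2]
def proj(n,X):
    c=camera_model(n);K=np.array(c['K']);R=np.array(c['R']);t=np.array(c['t'])
    x=K@(R@np.array(X)+t); return x[:2]/x[2]
E
python3 - <<'E'
from h import *
for n in('side','top'):
    p,d=snap(n,n+'0.png'); np.savez(n+'0.npz',p=p,d=d)
    c=camera_model(n); print(n,-np.array(c['R']).T@np.array(c['t']),np.round(c['K'],1).tolist())
s=sense();print(s['time_s'],s['ee_pos'],s['ee_rot'],s['width'])
E
```

```text
pics
side [ 0.16232763 -0.91712625  0.96278567] [[485.5, 0.0, 281.4], [0.0, 485.5, 210.9], [0.0, 0.0, 1.0]]
top [0.32652094 0.02869145 1.36698568] [[387.0, 0.0, 275.0], [0.0, 387.0, 207.2], [0.0, 0.0, 1.0]]
0.1 [0.22669911 0.47314495 0.23062199] [[-9.01830923e-01  4.32088690e-01 -5.92293947e-04]
 [ 4.32089096e-01  9.01830060e-01 -1.24738000e-03]
 [-4.83030491e-06 -1.38084961e-03 -9.99999047e-01]] 1.0018427486460049
```

View pics/side0.png

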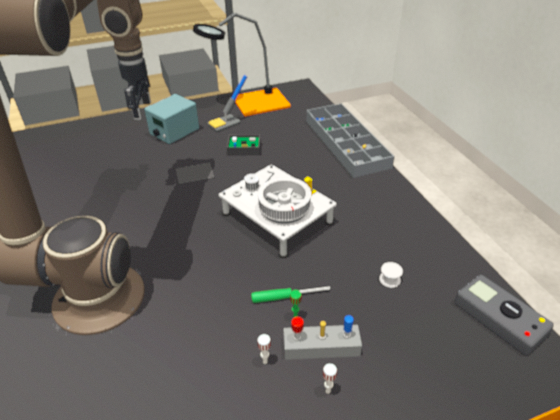

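View pics/top0.png

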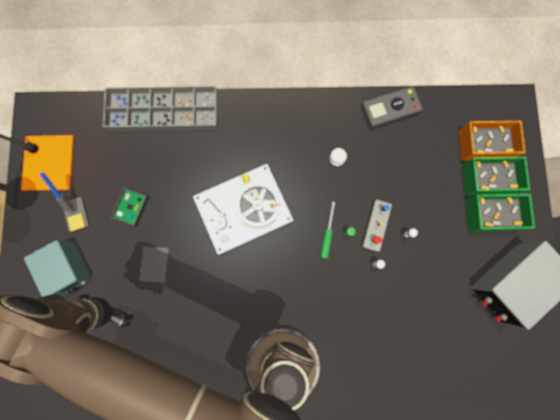

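The side view shows the rig around (278,205), with the pulley at (285,198) and the yellow pointer at (309,184). The block is at (322,340) with the red knob at (297,325). Possible look-alikes for the pin are the green knob (296,298) and the white ones at (264,343) and (330,372). In the top view the red knob is at (377,239), green at (351,231), and white at (379,265) and (412,233). Next: close crops.

```bash
python3 - <<'E'
from h import *
s=np.load('side0.npz')['p'];t=np.load('top0.npz')['p']
a=cv2.resize(s[150:260,205:345],None,fx=5,fy=5,interpolation=cv2.INTER_CUBIC)
b=cv2.resize(t[155:260,185:300],None,fx=5,fy=5,interpolation=cv2.INTER_CUBIC)
c=cv2.resize(s[280:400,245:375],None,fx=4,fy=4,interpolation=cv2.INTER_CUBIC)
d=cv2.resize(t[190:275,335:425],None,fx=4,fy=4,interpolation=cv2.INTER_CUBIC)
h=max(c.shape[0],d.shape[0]); cd=np.hstack([cv2.copyMakeBorder(x,0,h-x.shape[0],0,0,0) for x in(c,d)])
cv2.imwrite('pics/a.png',a);cv2.imwrite('pics/b.png',b);cv2.imwrite('pics/cd.png',cv2.resize(cd,None,fx=.9,fy=.9))
E
```

```text
(no output)
```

View pics/a.png

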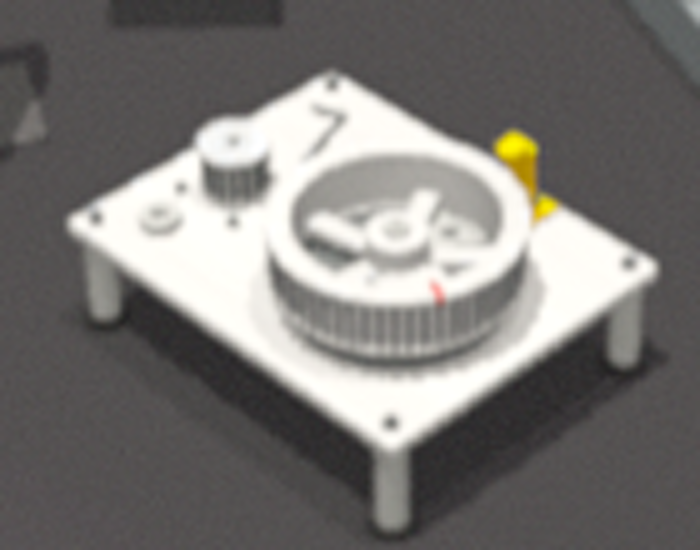

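View pics/b.png

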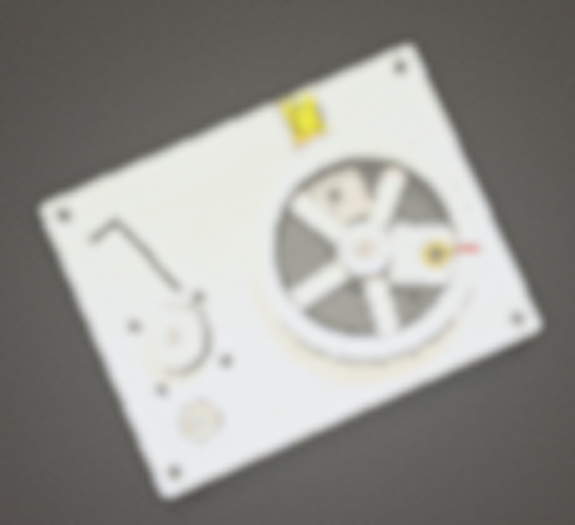

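View pics/cd.png

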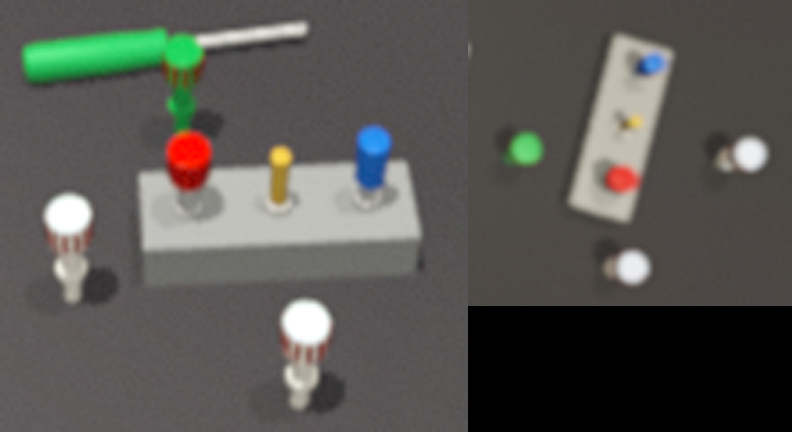

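The red knob in the block, crop (190,160), is the only red one, so that is the pin. The pulley mark points right in the top crop (465,247) and the pointer is up-left (303,120). A ring pad with a dark spot, possibly the bore, shows between the arms at (335,195).

```bash
python3 - <<'E'
from h import *
for n in('top','side'):
    snapshot(n)
    for k in('pulley_axis','pin','tool_block','pointer_tip','mark','pulley_hole','pin_knob','rig'):
        r=cut_out(n,k)[:2]
        print(n,k,[(round(x['score'],2),np.round(x['box'],1).tolist(),int(x['mask'].sum()), np.round(np.argwhere(x['mask']).mean(0)[::-1],1).tolist()) for x in r])
        if r: np.save(f'm_{n}_{k}.npy',r[0]['mask'])
t=np.load('top0.npz')['p']
b=cv2.resize(t[180:232,230:285],None,fx=11,fy=11,interpolation=cv2.INTER_CUBIC)
g=np.clip((b.astype(float)-120)*1.9,0,255).astype(np.uint8)
cv2.imwrite('pics/b2.png',g)
E
```

```text
top pulley_axis [(0.55, [193.5, 169.2, 293.1, 253.7], 5227, [243.1, 208.9])]
top pin [(0.45, [345.8, 226.7, 355.8, 234.8], 43, [350.4, 231.4]), (0.38, [371.0, 262.3, 386.7, 268.0], 66, [379.2, 264.3])]
top tool_block [(0.35, [193.0, 165.1, 295.1, 253.9], 5072, [242.9, 208.8])]
top pointer_tip [(0.58, [194.4, 168.0, 292.8, 255.0], 5061, [243.0, 208.8])]
top mark [(0.91, [244.1, 189.8, 276.2, 221.3], 376, [261.1, 205.3])]
top pulley_hole [(0.91, [241.1, 192.6, 275.0, 217.3], 456, [260.2, 205.2])]
top pin_knob [(0.49, [347.8, 227.9, 358.5, 236.2], 66, [350.3, 231.7]), (0.4, [372.7, 261.2, 381.8, 271.5], 60, [379.2, 264.5])]
top rig [(0.94, [196.3, 160.2, 293.7, 256.8], 5022, [243.3, 208.6])]
side pulley_axis [(0.86, [215.6, 166.6, 334.5, 257.7], 4973, [278.7, 202.9])]
side pin [(0.77, [259.5, 333.5, 270.5, 364.6], 203, [264.2, 346.1]), (0.63, [290.5, 314.4, 303.3, 341.5], 183, [296.9, 327.2])]
side tool_block [(0.7, [287.2, 326.8, 360.6, 359.4], 1969, [322.1, 343.1])]
side pointer_tip [(0.81, [220.0, 163.9, 337.1, 254.8], 5129, [278.0, 202.8]), (0.39, [291.0, 313.6, 304.2, 338.2], 205, [297.1, 326.6])]
side mark [(0.68, [265.0, 187.8, 302.8, 207.8], 329, [283.7, 198.5])]
side pulley_hole [(0.66, [264.8, 186.3, 304.2, 205.4], 325, [283.7, 198.5])]
side pin_knob [(0.68, [325.1, 365.0, 336.8, 393.2], 270, [329.3, 375.2]), (0.62, [292.4, 316.9, 302.7, 340.6], 212, [297.0, 327.0])]
side rig [(0.75, [220.8, 164.8, 337.0, 255.8], 4966, [278.0, 202.7])]
```

View pics/b2.png

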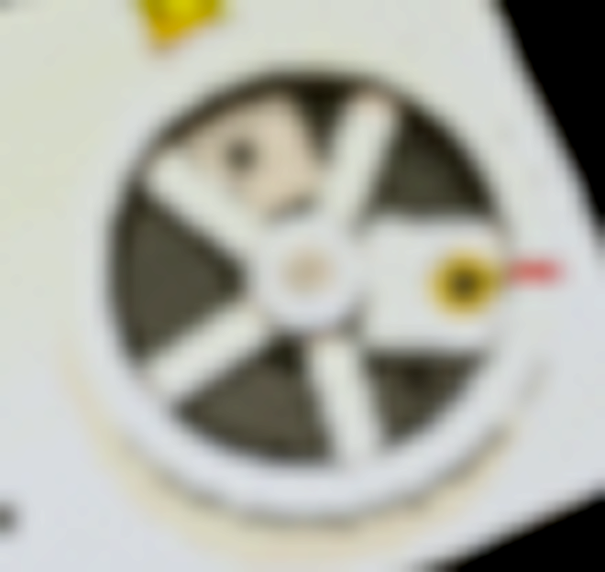

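```bash
python3 - <<'E'
from h import *
D=np.load('top0.npz');p=D['p'].astype(int);d=D['d']
c=lambda u,v:(230+(u+.5)/11-.5,180+(v+.5)/11-.5)
ax=atz('top',*c(307,272),.126);hole=atz('top',*c(465,283),.105);bore=atz('top',*c(240,153),.093);mk=atz('top',*c(536,271),.132)
# inner rim edge circle: dark region approx ellipse at z .132
print('axis shaft',ax)
cs=[c(108,270),c(505,262),c(305,68),c(305,466)]
P=np.array([atz('top',*q,.132)[:2] for q in cs]);print('rim pts',P, 'mid',(P[0]+P[1])/2,(P[2]+P[3])/2, np.linalg.norm(P[0]-P[1]),np.linalg.norm(P[2]-P[3]))
m=((p.min(2)>150)).astype(np.uint8); n,l,st,_=cv2.connectedComponentsWithStats(m)
print(st[1:][st[1:,4]>50])
k=[i for i in range(1,n) if st[i,4]>1000 and 190<st[i,0]<200][0]
mm=(l==k).astype(np.uint8); cn=max(cv2.findContours(mm,0,1)[0],key=len)
rc=cv2.minAreaRect(cn);bx=cv2.boxPoints(rc);W=np.array([atz('top',*q,.075)[:2] for q in bx]);print(W)
for i in range(4):
    e=W[(i+1)%4]-W[i];print(np.linalg.norm(e),np.degrees(np.arctan2(e[1],e[0])))
yl=(p[...,2]>150)&(p[...,1]>130)&(p[...,0]<110);yl[:, :200]=0;yl[:,300:]=0
q=np.argwhere(yl);print(q.mean(0)[::-1],len(q)); pt=atz('top',*q.mean(0)[::-1],.132)
rd=(p[...,2]-np.maximum(p[...,0],p[...,1])>40);rr=np.argwhere(rd&(np.arange(560)<300)&(np.arange(560)>200)); print(rr.mean(0)[::-1],len(rr))
kk=np.argwhere(rd&(np.arange(560)>360)&(np.arange(560)<400));kc=kk.mean(0)[::-1];print('knob',kc,len(kk),atz('top',*kc,.100),atz('top',*kc,.087))
for nm,x in(('hole',hole),('bore',bore),('mark',mk),('ptr',pt)):
    e=(x-ax)[:2];print(nm,x,np.linalg.norm(e),np.degrees(np.arctan2(e[1],e[0])))
E
```

```text
axis shaft [0.53085844 0.07052233 0.126     ]
rim pts [[0.53157027 0.12874264]
 [0.53175052 0.01207712]
 [0.59108744 0.07009451]
 [0.47252145 0.07166946]] mid [0.5316604  0.07040988] [0.53180444 0.07088198] 0.11666565323577192 0.11857644306261955
[[    0     0   560   159 50307]
 [  197    93    18    13   202]
 [  162    94    10    13    70]
 [  176    94    17    12   107]
 [  112    96    14    12    83]
 [  133    99    17     8    60]
 [  370   103    17    15   177]
 [  139   113    10     9    65]
 [  154   113    11    12    91]
 [  175   113    12    12    88]
 [  197   112    18    13   200]
 [  117   114    10    12    66]
 [  331   148    16    18   229]
 [  193   164   100    91  5109]
 [  364   201    27    50   565]
 [  328   202     7    27    53]
 [  409   228     9     9    62]
 [   35   243    39    52  1196]
 [  494   242    66    87  3371]
 [  376   260     9     9    64]
 [  309   342    10    45   112]
 [  272   361    38    49   223]]
[[ 0.57172257  0.2964308 ]
 [ 0.68589462  0.03510057]
 [ 0.48076729 -0.04909306]
 [ 0.3723035   0.20759958]]
0.2851819552413531 -66.40005737015072
0.22173360162643188 -157.6845145728279
0.27866737267832625 112.90616988209001
0.2183092982006472 24.010579575906597
[245.41935484 178.51612903] 31
[278. 204.] 1
knob [377.44776119 239.34328358] 67 [ 0.41117811 -0.32031223  0.1       ] [ 0.41204674 -0.32389321  0.087     ]
hole [0.53007298 0.02385521 0.105     ] 0.04667372468013807 -90.96426104497768
bore [0.57338766 0.09153158 0.093     ] 0.04743546238376394 26.28917894412744
mark [0.5288964  0.00301817 0.132     ] 0.06753266866341728 -91.66485809142803
ptr [0.6158443  0.10846493 0.132     ] 0.09307114038546428 24.058747861618578
```

```bash
python3 - <<'E'
from h import *
print('side shaft',atz('side',284.0,195.7,.126))
s=np.load('side0.npz')['p'].astype(int)
rd=(s[...,2]-np.maximum(s[...,0],s[...,1])>40)
r=np.argwhere(rd);
for lo,hi in((280,300),(180,300)): pass
m=r[(r[:,0]<230)&(r[:,1]>250)];print('mark px',m)
k=r[(r[:,0]>305)&(r[:,0]<350)&(r[:,1]>285)&(r[:,1]<310)];kc=k.mean(0)[::-1];print(kc,len(k),k.min(0),k.max(0))
for z in(.087,.09):print(atz('side',*kc,z))
ds=np.load('side0.npz')['d'];dt=np.load('top0.npz')['d']
print('depth knob top-cam',world('top',377.4,239.3,dt[239,377]), 'side',world('side',*kc,ds[int(kc[1]),int(kc[0])]))
# axis from depth: rim top points
for n,d,(u0,v0) in(('top',dt,(257,204)),('side',ds,(284,196))):
    P=[]
    for v in range(v0-40,v0+40):
        for u in range(u0-40,u0+40):
            X=world(n,u,v,d[v,u])
            if .127<X[2]<.138 and 0.05<np.hypot(X[0]-.531,X[1]-.0705)<.085:P.append(X)
    P=np.array(P);A=np.c_[2*P[:,:2],np.ones(len(P))];x=np.linalg.lstsq(A,(P[:,:2]**2).sum(1),rcond=None)[0]
    print(n,len(P),x[:2],np.sqrt(x[2]+x[0]**2+x[1]**2),P[:,2].mean())
E
```

```text
side shaft [0.53257072 0.06730991 0.126     ]
mark px [[ 87 273]
 [ 87 274]
 [ 87 275]
 ...
 [209 293]
 [210 292]
 [210 293]]
[297.00537634 323.85483871] 186 [316 291] [332 303]
[ 0.41486371 -0.31748692  0.087     ]
[ 0.41399865 -0.31954098  0.09      ]
depth knob top-cam [ 0.41141504 -0.32054309  0.09862307] side [ 0.4115068  -0.32545779  0.09864162]Traceback (most recent call last):
  File "<stdin>", line 17, in <module>
  File "h.py", line 8, in world
    c=camera_model(n);K=np.array(c['K']);R=np.array(c['R']);t=np.array(c['t'])
ValueError: time passes only in moves, steps and waits
```

```bash
sed -i 's/^def snap/_cm=camera_model\nimport functools\ncamera_model=functools.lru_cache(None)(_cm)\ndef snap/' h.py; python3 - <<'E'
from h import *
ds=np.load('side0.npz')['d'];dt=np.load('top0.npz')['d']
for n,d,(u0,v0) in(('top',dt,(257,204)),('side',ds,(284,196))):
    P=[]
    for v in range(v0-40,v0+40):
        for u in range(u0-40,u0+40):
            X=world(n,u,v,d[v,u])
            if .128<X[2]<.137 and 0.05<np.hypot(X[0]-.531,X[1]-.0705)<.085:P.append(X)
    P=np.array(P);A=np.c_[2*P[:,:2],np.ones(len(P))];x=np.linalg.lstsq(A,(P[:,:2]**2).sum(1),rcond=None)[0]
    print(n,len(P),x[:2],np.sqrt(x[2]+x[0]**2+x[1]**2),P[:,2].mean())
print(sense()['time_s'])
E
```

```text
top 525 [0.53064465 0.06870502] 0.06712664939433807 0.1321247039977153
side 601 [0.53346225 0.06991715] 0.06701032824744141 0.13299826737345774
1.0
```

Call:
{"fn": "jog_arm", "kwargs": {
  "offset": [
    [0.03, -0.04, 0],
    [0.06, -0.08, 0],
    [0.09, -0.12, 0],
    [0.12, -0.16, 0],
    [0.15, -0.2, 0],
    [0.18, -0.24, 0],
    [0.21, -0.28, 0],
    [0.24, -0.32, -0.02]
  ],
  "spin": [-0.12, -0.25, -0.39, -0.53, -0.67, -0.81, -0.95, -1.09],
  "jaw": [0.04, 0.04, 0.04, 0.04, 0.04, 0.04, 0.04, 0.04],
  "force": 30
}}

```text
time_s: 1.8
ee_pos: [0.4669, 0.1547, 0.2149]
ee_rot: [[-0.028, 1.0, 0.005], [1.0, 0.028, 0.002], [0.001, 0.005, -1.0]]
contact_force: [0.4, 1.5, -0.1]
width: 0.466
```

Call:
{"fn": "jog_arm", "kwargs": {
  "offset": [
    [0.007, -0.02, 0],
    [0.014, -0.041, -0.02],
    [0.014, -0.041, -0.04],
    [0.014, -0.041, -0.045],
    [0.014, -0.041, -0.045],
    [0.014, -0.041, -0.045],
    [0.014, -0.041, -0.045],
    [0.014, -0.041, -0.045]
  ],
  "spin": [-0.14, -0.28, -0.42, -0.56, -0.7, -0.733, -0.733, -0.733],
  "jaw": [0.04, 0.04, 0.04, 0.04, 0.04, 0.04, 0.04, 0.04]
}}

```text
time_s: 2.6
ee_pos: [0.4787, 0.1153, 0.1678]
ee_rot: [[0.643, 0.766, 0.0], [0.766, -0.643, 0.0], [0.0, 0.0, -1.0]]
contact_force: [0.6, -0.6, -0.2]
width: 0.47
```

```bash
python3 - <<'E'
from h import *
s=sense();print(s['ee_pos'],s['width'],s['q'][5],np.degrees(np.arctan2(s['ee_rot'][1][1],s['ee_rot'][0][1])))
p,d=snap('side');cv2.imwrite('pics/s1.png',cv2.resize(p[130:270,195:355],None,fx=5,fy=4,interpolation=2))
p,d=snap('top');cv2.imwrite('pics/t1.png',cv2.resize(p[155:260,185:300],None,fx=5,fy=5,interpolation=2))
E
```

```text
[0.47871545 0.11532945 0.16777445] 0.47018257961043974 2.5051863068396147 -39.99138414783579
```

View pics/s1.png

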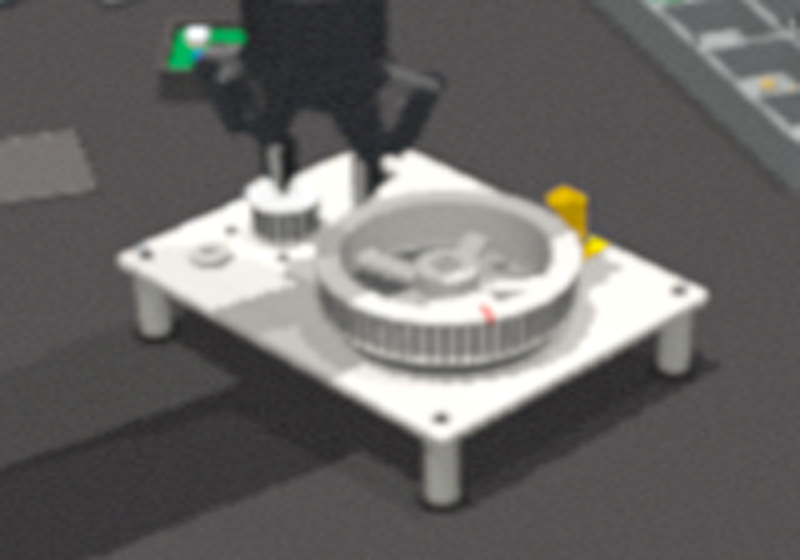

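View pics/t1.png

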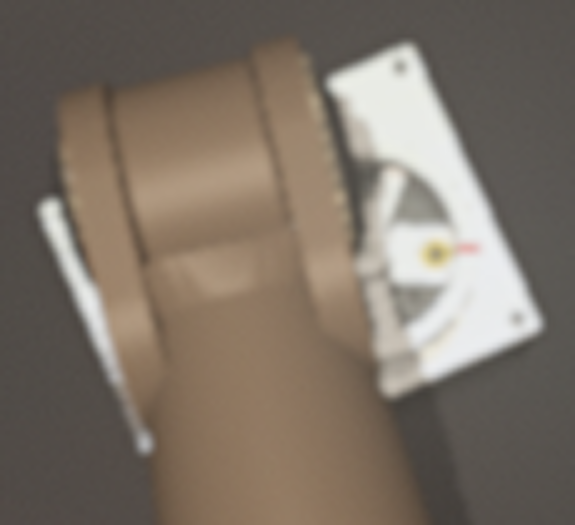

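```bash
python3 - <<'E'
from h import *
s=sense();print(s['time_s'],s['ee_pos'],np.abs(s['joint_vel']).max())
E
```

```text
2.7 [0.47870599 0.11537177 0.16778261] 0.0016028136253991073
```

Call:
{"fn": "jog_arm", "kwargs": {
  "offset": [
    [0.002, -0.003, 0],
    [0.002, -0.003, -0.015],
    [0.002, -0.003, -0.03],
    [0.002, -0.003, -0.04],
    [0.002, -0.003, -0.046],
    [0.002, -0.003, -0.05],
    [0.002, -0.003, -0.05],
    [0.002, -0.003, -0.05]
  ],
  "spin": [0, 0, 0, 0, 0, 0, 0, 0],
  "jaw": [0.04, 0.04, 0.04, 0.04, 0.04, 0.04, 0.04, 0.04]
}}

```text
time_s: 3.5
ee_pos: [0.481, 0.1124, 0.1182]
ee_rot: [[0.643, 0.766, 0.001], [0.766, -0.643, 0.0], [0.0, 0.0, -1.0]]
contact_force: [1.1, 0.1, 0.1]
width: 0.47
```

Call:
{"fn": "jog_arm", "kwargs": {
  "offset": [
    [0, 0, 0],
    [0, 0, 0],
    [0, 0, 0],
    [0, 0, 0],
    [0, 0, 0],
    [0, 0, 0],
    [0, 0, 0],
    [0, 0, 0]
  ],
  "spin": [0, 0, 0, 0, 0, 0, 0, 0],
  "jaw": [0.03, 0.02, 0.01, 0.01, 0.01, 0.01, 0.01, 0.01],
  "force": 25
}}

```text
time_s: 4.3
ee_pos: [0.4809, 0.1127, 0.1182]
ee_rot: [[0.643, 0.766, 0.001], [0.766, -0.643, 0.001], [0.001, -0.0, -1.0]]
contact_force: [-2.3, 3.4, 6.3]
width: 0.165
```

Call:
{"fn": "jog_arm", "kwargs": {
  "offset": [
    [-0.0036, -0.0046, 0],
    [-0.0067, -0.0096, 0],
    [-0.0094, -0.0148, 0],
    [-0.0116, -0.0202, 0],
    [-0.0134, -0.0257, 0],
    [-0.0147, -0.0314, 0],
    [-0.0154, -0.0372, 0],
    [-0.0157, -0.0431, 0]
  ],
  "spin": [0.087, 0.175, 0.262, 0.349, 0.436, 0.524, 0.611, 0.698],
  "jaw": [0.01, 0.01, 0.01, 0.01, 0.01, 0.01, 0.01, 0.01]
}}

```text
time_s: 5.1
ee_pos: [0.4664, 0.0696, 0.1182]
ee_rot: [[-0.003, 1.0, 0.003], [1.0, 0.003, 0.001], [0.001, 0.003, -1.0]]
contact_force: [3.9, 3.7, 0.6]
width: 0.166
```

Call:
{"fn": "jog_arm", "kwargs": {
  "offset": [
    [0.001, -0.0058, 0],
    [0.002, -0.0116, 0],
    [0.0033, -0.0173, 0],
    [0.005, -0.0229, 0],
    [0.0073, -0.0283, 0],
    [0.01, -0.0335, 0],
    [0.0131, -0.0384, 0],
    [0.0167, -0.0431, 0]
  ],
  "spin": [0.087, 0.175, 0.262, 0.349, 0.436, 0.524, 0.611, 0.698],
  "jaw": [0.01, 0.01, 0.01, 0.01, 0.01, 0.01, 0.01, 0.01]
}}

```text
time_s: 5.9
ee_pos: [0.483, 0.0272, 0.1182]
ee_rot: [[-0.645, 0.764, 0.002], [0.764, 0.645, 0.003], [0.001, 0.004, -1.0]]
contact_force: [3.3, 8.0, 2.7]
width: 0.166
```

Call:
{"fn": "jog_arm", "kwargs": {
  "offset": [
    [0.0039, -0.0038, 0],
    [0.0083, -0.0073, 0],
    [0.0129, -0.0108, 0],
    [0.0178, -0.014, 0],
    [0.023, -0.0167, 0],
    [0.0284, -0.0189, 0],
    [0.034, -0.0206, 0],
    [0.034, -0.0206, 0]
  ],
  "spin": [0.087, 0.175, 0.262, 0.349, 0.436, 0.524, 0.611, 0.611],
  "jaw": [0.01, 0.01, 0.01, 0.01, 0.01, 0.01, 0.01, 0.01]
}}

```text
time_s: 6.7
ee_pos: [0.5171, 0.0066, 0.1182]
ee_rot: [[-0.966, 0.258, 0.002], [0.258, 0.966, 0.003], [-0.001, 0.003, -1.0]]
contact_force: [1.9, 7.2, 3.7]
width: 0.158
```

```bash
python3 - <<'E'
from h import *
p,d=snap('side');cv2.imwrite('pics/s2.png',cv2.resize(p[130:270,195:355],None,fx=5,fy=4,interpolation=2))
p,d=snap('top');cv2.imwrite('pics/t2.png',cv2.resize(p[155:260,185:300],None,fx=5,fy=5,interpolation=2))
E
```

```text
(no output)
```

View pics/s2.png

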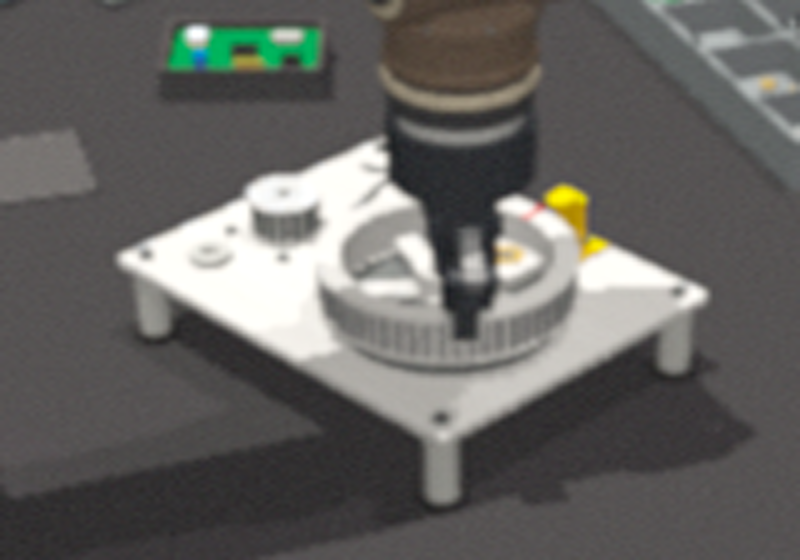

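View pics/t2.png

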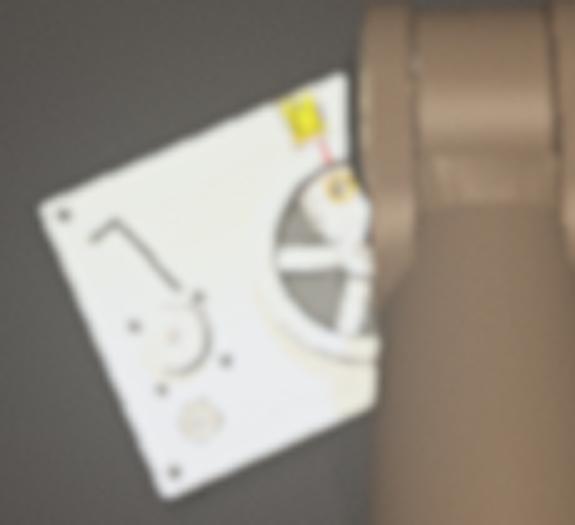

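```bash
python3 - <<'E'
from h import *
c=lambda u,v:(185+(u+.5)/5-.5,155+(v+.5)/5-.5)
for ax in(np.array([.5309,.0705]),np.array([.5308,.0697])):
  for nm,q,z in(('mark',(323,149),.132),('outer',(318,135),.132),('inner',(328,162),.132),('hole',(342,187),.105),('ptr tip?',(311,141),.132),('ptr blob',(303,120),.132)):
    e=atz('top',*c(*q),z)[:2]-ax;print(nm,np.linalg.norm(e),np.degrees(np.arctan2(e[1],e[0])))
# side: mark s2 (535,210) fx5 fy4
c2=lambda u,v:(195+(u+.5)/5-.5,130+(v+.5)/4-.5)
for ax in(np.array([.5326,.0673]),np.array([.5335,.0699])):
  for nm,q,z in(('mark',(535,210),.132),('hole',(509,254),.105),('ptr top',(566,192),.134)):
    e=atz('side',*c2(*q),z)[:2]-ax;print('side',nm,np.linalg.norm(e),np.degrees(np.arctan2(e[1],e[0])))
E
```

```text
mark 0.07002375413173963 21.641558014032555
outer 0.07992104544635335 21.268366672522273
inner 0.060765683322568396 21.894223526573263
hole 0.0473973637999978 18.395957903672052
ptr tip? 0.078147606961746 25.456471310837365
ptr blob 0.093094364677011 24.552416455989558
mark 0.0704152907778878 22.216620368626323
outer 0.08030755593790734 21.77438339042597
inner 0.061160849605414125 22.554694609648788
hole 0.04775026246573153 19.26899507609962
ptr tip? 0.07858469483716045 25.95178670585418
ptr blob 0.09352026012969714 24.972771489950286
side mark 0.07350638970652816 26.070206171281736
side hole 0.05162053059711328 26.04000370178141
side ptr top 0.0995441964161729 25.64984207085409
side mark 0.07158162365971502 24.51723696664234
side hole 0.04970840439849635 23.80220028902228
side ptr top 0.09762698412868219 24.502873513903296
```

Call:
{"fn": "jog_arm", "kwargs": {
  "offset": [
    [0.0008, -0.0002, 0],
    [0.0017, -0.0005, 0],
    [0.0017, -0.0005, 0],
    [0.0017, -0.0005, 0],
    [0.0017, -0.0005, 0],
    [0.0017, -0.0005, 0],
    [0.0017, -0.0005, 0],
    [0.0017, -0.0005, 0]
  ],
  "spin": [0.013, 0.026, 0.026, 0.026, 0.026, 0.026, 0.026, 0.026],
  "jaw": [0.01, 0.01, 0.01, 0.01, 0.035, 0.035, 0.035, 0.035]
}}

```text
time_s: 7.6
ee_pos: [0.5172, 0.0047, 0.1175]
ee_rot: [[-0.972, 0.235, -0.001], [0.235, 0.972, -0.0], [0.0, -0.001, -1.0]]
contact_force: [-0.1, -0.8, -0.4]
width: 0.414
```

Call:
{"fn": "jog_arm", "kwargs": {
  "offset": [
    [0, 0, 0.02],
    [0, 0, 0.04],
    [0, -0.03, 0.07],
    [-0.02, -0.07, 0.1],
    [-0.04, -0.11, 0.12],
    [-0.06, -0.15, 0.12],
    [-0.07, -0.19, 0.12],
    [-0.08, -0.23, 0.12]
  ],
  "spin": [0, 0, 0, 0, 0, 0, 0, 0],
  "jaw": [0.035, 0.035, 0.05, 0.05, 0.05, 0.05, 0.05, 0.05]
}}

```text
time_s: 8.4
ee_pos: [0.4365, -0.2267, 0.2383]
ee_rot: [[-0.972, 0.235, 0.001], [0.235, 0.972, -0.001], [-0.001, -0.001, -1.0]]
contact_force: [0.9, -0.2, 0.4]
width: 0.583
```

```bash
python3 - <<'E'
from h import *
p,d=snap('side');cv2.imwrite('pics/s3.png',cv2.resize(p[170:235,245:325],None,fx=9,fy=9,interpolation=2))
p,d=snap('top');np.savez('top3.npz',p=p,d=d);b=cv2.resize(p[170:232,230:285],None,fx=9,fy=9,interpolation=2)
cv2.imwrite('pics/t3.png',np.clip((b.astype(float)-120)*1.9,0,255).astype(np.uint8))
E
```

```text
(no output)
```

View pics/s3.png

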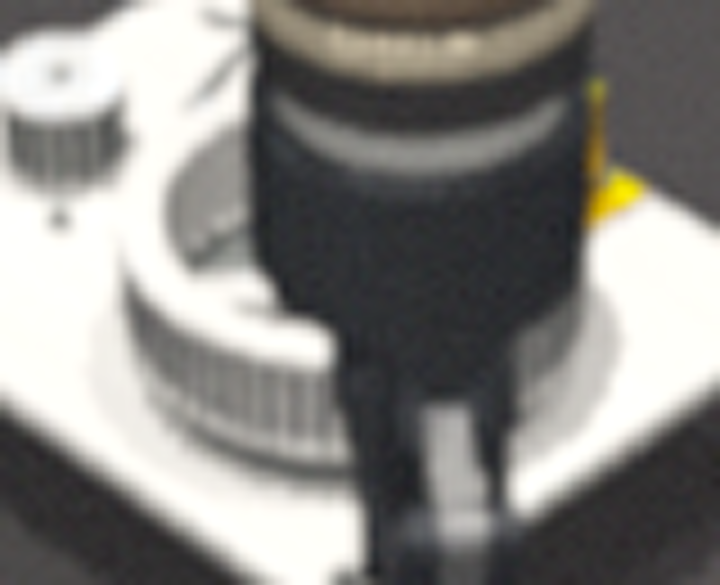

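View pics/t3.png

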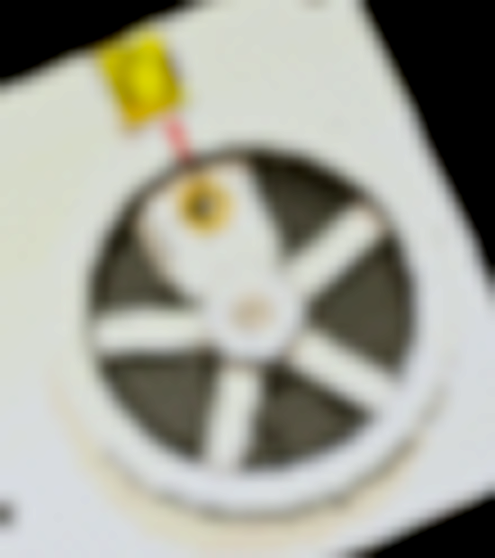

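```bash
python3 - <<'E'
from h import *
c=lambda u,v:(185+(u+.5)/5-.5,155+(v+.5)/5-.5)
W=[atz('top',*c(*q),.075)[:2] for q in((64,214),(400,66),(517,317),(174,471))]
for i,j in((0,1),(3,2),(2,1),(3,0)):
    e=W[j]-W[i];a=np.degrees(np.arctan2(e[1],e[0]));print(np.linalg.norm(e),a, (a+90)if i!=2 and (i,j)!=(3,0) else a)
print('plate centre',sum(W)/4)
c=lambda u,v:(230+(u+.5)/9-.5,170+(v+.5)/9-.5)
ax=atz('top',*c(252,312),.126)[:2];print('ax',ax)
for ax in(ax,np.array([.5311,.0703])):
 for nm,q,z in(('mark',(178,140),.132),('in',(187,158),.132),('out',(170,122),.132),('hole',(205,205),.105)):
    e=atz('top',*c(*q),z)[:2]-ax;print(nm,np.linalg.norm(e),np.degrees(np.arctan2(e[1],e[0])))
# motor pulley axis shaft top z .116
c=lambda u,v:(185+(u+.5)/5-.5,155+(v+.5)/5-.5)
e=atz('top',*c(174,336),.116)[:2]-ax;print('motor',np.linalg.norm(e),np.degrees(np.arctan2(e[1],e[0]))-90)
E
```

```text
0.2496300761366809 -66.6384320998347 23.361567900165298
0.2505858340477754 -66.82568687932172 23.174313120678278
0.19090932694518672 23.43024573245191 23.43024573245191
0.1900916083115957 23.142867650737443 23.142867650737443
plate centre [0.52868419 0.12295623]
ax [0.53101848 0.07019216]
mark 0.06767407272377736 22.339354271659502
in 0.06026045903138765 21.96232182266687
out 0.07495703248340156 22.388978289657192
hole 0.04713622787358865 21.780389160610383
mark 0.06755771765202608 22.281034079371484
in 0.06014456417791303 21.896085138494026
out 0.07484061439899281 22.33641055264344
hole 0.047020566147293684 21.695216869631608
motor 0.13604643310423478 23.365360659732815
```

Call:
{"fn": "jog_arm", "kwargs": {
  "offset": [
    [-0.01, -0.035, 0],
    [-0.02, -0.07, 0],
    [-0.0235, -0.094, -0.03],
    [-0.0235, -0.094, -0.06],
    [-0.0235, -0.094, -0.09],
    [-0.0235, -0.094, -0.09],
    [-0.0235, -0.094, -0.09],
    [-0.0235, -0.094, -0.09]
  ],
  "spin": [0, 0, 0, 0, 0, 0, 0, 0],
  "jaw": [0.06, 0.06, 0.06, 0.06, 0.06, 0.06, 0.06, 0.06]
}}

```text
time_s: 9.3
ee_pos: [0.4149, -0.3192, 0.1496]
ee_rot: [[-0.972, 0.234, 0.002], [0.234, 0.972, -0.002], [-0.002, -0.001, -1.0]]
contact_force: [0.3, -0.2, 0.3]
width: 0.7
```

```bash
python3 - <<'E'
from h import *
p,d=snap('side');cv2.imwrite('pics/s4.png',cv2.resize(p[220:390,235:385],None,fx=4,fy=3.5,interpolation=2));cv2.imwrite('pics/s4b.png',cv2.resize(p[170:235,245:325],None,fx=9,fy=9,interpolation=2))
np.savez('side4.npz',p=p,d=d)
E
```

```text
(no output)
```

View pics/s4.png

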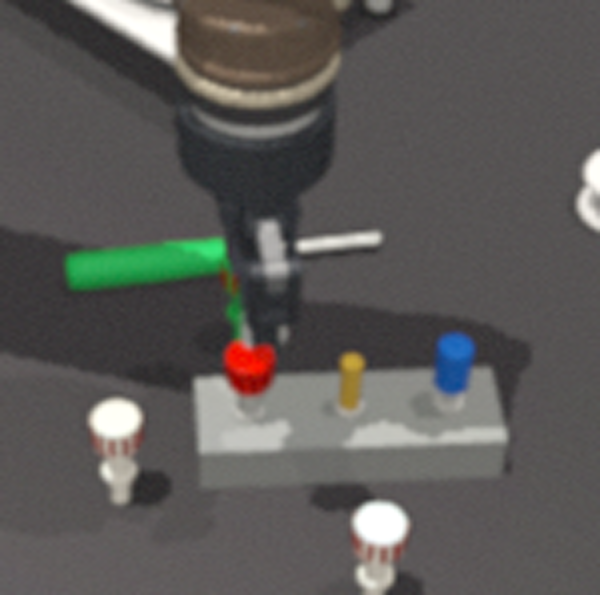

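View pics/s4b.png

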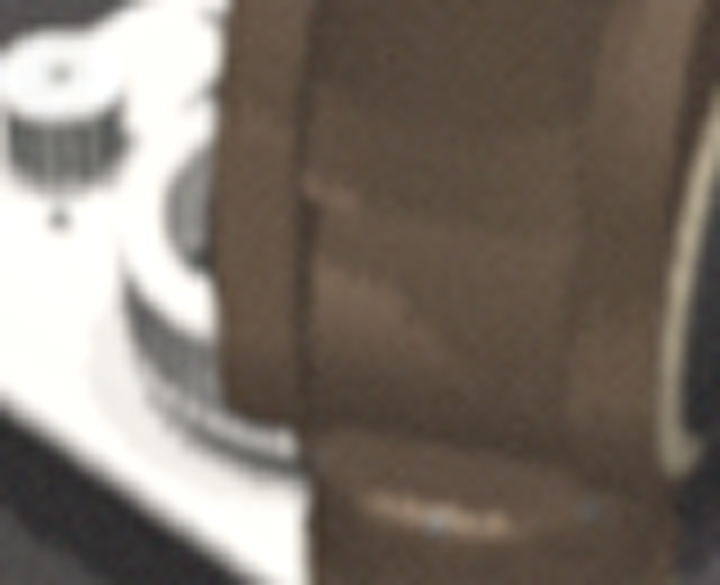

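```bash
python3 - <<'E'
from h import *
e=np.array(sense()['ee_pos']);print(e)
y=np.array([.2345,.972,0])
f=lambda X:((proj('side',X)-[235,220])+.5)*[4,3.5]
print('tcp',f(e),'near',f(e-y*.03),'far',f(e+y*.03))
for X in((.413,-.321,.087),(.411,-.321,.087),(.413,-.321,.1)):print('knob',X,f(X))
for X in((.413,-.321,.1),(.413,-.321,.087)):print('knob top',X,proj('top',X))
p=np.load('top0.npz')['p'];cv2.imwrite('pics/k.png',cv2.resize(p[190:275,340:420],None,fx=7,fy=7,interpolation=2))
E
```

```text
[ 0.41495262 -0.31933469  0.14972992]
tcp [252.51967955 303.61054684] near [261.33342129 343.93725332] far [244.09002145 265.04119028]
knob (0.413, -0.321, 0.087) [249.28913593 370.46528139]
knob (0.411, -0.321, 0.087) [245.88997281 371.42915084]
knob (0.413, -0.321, 0.1) [249.48709089 357.63836937]
knob top (0.413, -0.321, 0.1) [377.62274445 238.7833248 ]
knob top (0.413, -0.321, 0.087) [376.55989003 239.07261174]
```

View pics/k.png

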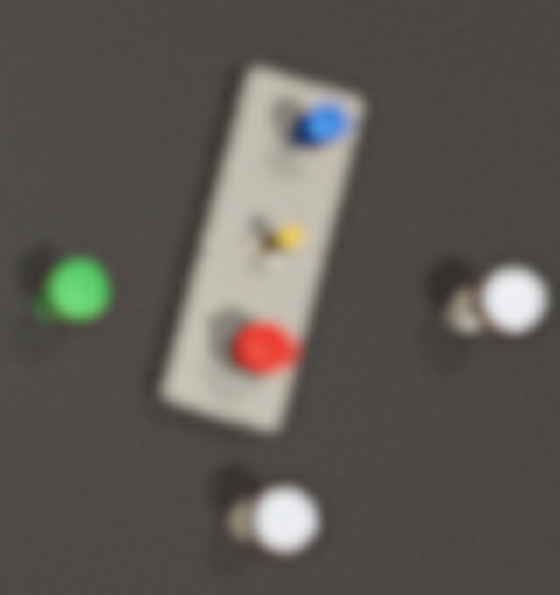

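Call:
{"fn": "jog_arm", "kwargs": {
  "offset": [
    [-0.002, -0.002, -0.015],
    [-0.002, -0.002, -0.03],
    [-0.002, -0.002, -0.045],
    [-0.002, -0.002, -0.06],
    [-0.002, -0.002, -0.07],
    [-0.002, -0.002, -0.075],
    [-0.002, -0.002, -0.075],
    [-0.002, -0.002, -0.075]
  ],
  "spin": [0, 0, 0, 0, 0, 0, 0, 0],
  "jaw": [0.06, 0.06, 0.06, 0.06, 0.06, 0.06, 0.06, 0.06]
}}

```text
time_s: 10.15
ee_pos: [0.4123, -0.3213, 0.0735]
ee_rot: [[-0.972, 0.234, 0.001], [0.234, 0.972, -0.001], [-0.001, -0.0, -1.0]]
contact_force: [0.8, -0.1, -0.0]
width: 0.701
```

Call:
{"fn": "jog_arm", "kwargs": {
  "offset": [
    [0, 0, 0],
    [0, 0, 0],
    [0, 0, 0],
    [0, 0, 0],
    [0, 0, 0],
    [0, 0, 0],
    [0, 0, 0],
    [0, 0, 0]
  ],
  "spin": [0, 0, 0, 0, 0, 0, 0, 0],
  "jaw": [0.05, 0.04, 0.03, 0.02, 0.015, 0.015, 0.015, 0.015],
  "force": 30
}}

```text
time_s: 10.95
ee_pos: [0.4121, -0.3211, 0.073]
ee_rot: [[-0.972, 0.235, 0.001], [0.235, 0.972, -0.0], [-0.001, -0.0, -1.0]]
contact_force: [0.6, 1.3, 4.4]
width: 0.294
```

Call:
{"fn": "jog_arm", "kwargs": {
  "offset": [
    [0, 0, 0.01],
    [0, 0, 0.03],
    [0, 0, 0.055],
    [0, 0, 0.08],
    [0, 0.01, 0.11],
    [0.01, 0.03, 0.14],
    [0.02, 0.06, 0.16],
    [0.03, 0.09, 0.16]
  ],
  "spin": [0, 0, 0, 0, 0, 0, 0, 0],
  "jaw": [0.015, 0.015, 0.015, 0.015, 0.015, 0.015, 0.015, 0.015]
}}

```text
time_s: 11.75
ee_pos: [0.443, -0.231, 0.2361]
ee_rot: [[-0.972, 0.236, 0.004], [0.236, 0.972, -0.002], [-0.005, -0.001, -1.0]]
contact_force: [0.6, -0.4, -1.3]
width: 0.292
```

```bash
python3 - <<'E'
from h import *
p,d=snap('side');cv2.imwrite('pics/s5.png',cv2.resize(p[180:390,225:385],None,fx=4,fy=2.8,interpolation=2))
E
```

```text
(no output)
```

View pics/s5.png

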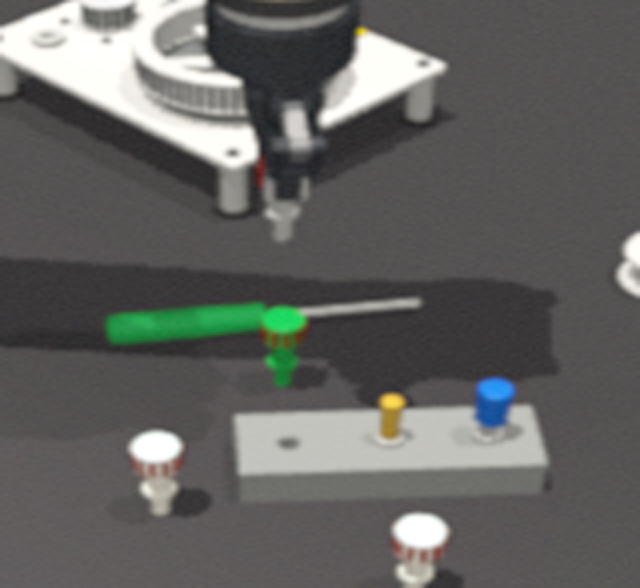

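Call:
{"fn": "jog_arm", "kwargs": {
  "offset": [
    [0.016, 0.04, 0],
    [0.032, 0.08, 0],
    [0.05, 0.12, 0],
    [0.066, 0.16, 0],
    [0.083, 0.2, 0],
    [0.1, 0.24, 0],
    [0.116, 0.28, 0],
    [0.133, 0.32, 0]
  ],
  "spin": [0.08, 0.16, 0.24, 0.32, 0.4, 0.48, 0.56, 0.644],
  "jaw": [0.015, 0.015, 0.015, 0.015, 0.015, 0.015, 0.015, 0.015]
}}

```text
time_s: 12.6
ee_pos: [0.575, 0.0907, 0.2328]
ee_rot: [[-0.917, -0.399, -0.001], [-0.399, 0.917, -0.0], [0.001, -0.0, -1.0]]
contact_force: [1.5, -1.0, 0.1]
width: 0.293
```

Call:
{"fn": "jog_arm", "kwargs": {
  "offset": [
    [0, 0, -0.01],
    [0, 0, -0.02],
    [0, 0, -0.03],
    [0, 0, -0.035],
    [0, 0, -0.035],
    [0, 0, -0.035],
    [0, 0, -0.035],
    [0, 0, -0.035]
  ],
  "spin": [0, 0, 0, 0, 0, 0, 0, 0],
  "jaw": [0.015, 0.015, 0.015, 0.015, 0.015, 0.015, 0.015, 0.015]
}}

```text
time_s: 13.4
ee_pos: [0.5751, 0.0888, 0.1983]
ee_rot: [[-0.918, -0.396, 0.001], [-0.396, 0.918, 0.0], [-0.001, -0.0, -1.0]]
contact_force: [-0.3, -0.9, -1.6]
width: 0.295
```

```bash
python3 - <<'E'
from h import *
print(sense()['ee_pos'],sense()['contact_force'])
p,d=snap('side');np.savez('side6.npz',p=p,d=d);cv2.imwrite('pics/s6.png',cv2.resize(p[165:225,250:325],None,fx=10,fy=10,interpolation=2))
p,d=snap('top');cv2.imwrite('pics/t6.png',cv2.resize(p[165:235,225:295],None,fx=8,fy=8,interpolation=2))
print('block hole side',atz('side',296.7,337.5,.04))
E
```

```text
[0.57507905 0.08876149 0.19832421] [-0.28219437 -0.93318099 -1.58993472]
block hole side [ 0.41373077 -0.3195044   0.04      ]
```

View pics/s6.png

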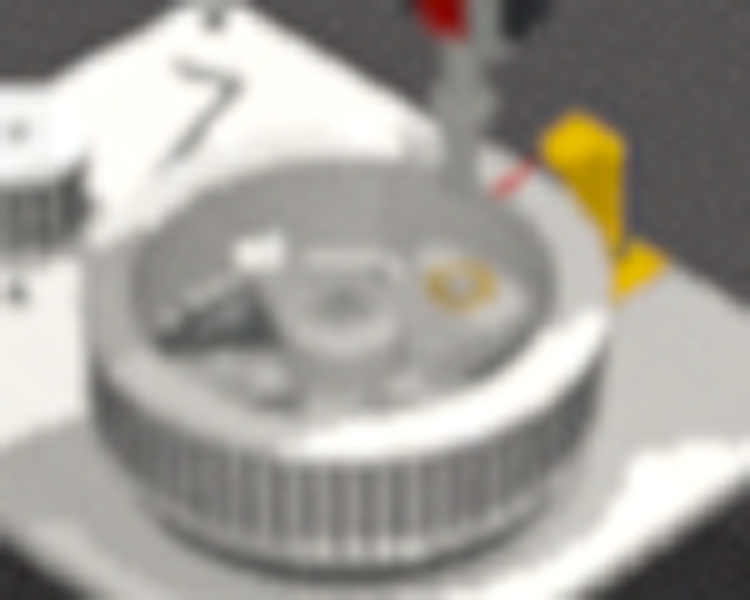

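View pics/t6.png

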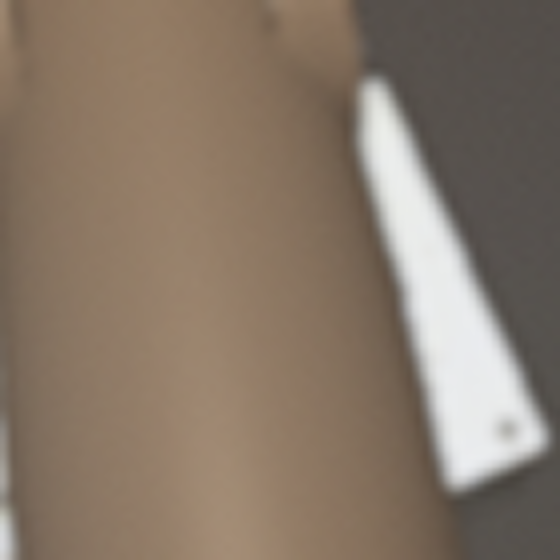

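```bash
python3 - <<'E'
from h import *
c=lambda u,v:(250+(u+.5)/10-.5,165+(v+.5)/10-.5)
print('hole',atz('side',*c(462,285),.105)); 
for z in(.139,): print('tip',atz('side',*c(458,190),z),atz('side',*c(458,195),z))
print('shaft',atz('side',*c(345,302),.126))
e=np.array(sense()['ee_pos'])
f=lambda X:((proj('side',X)-[250,165])+.5)*10
for dz in(.059,.033,.023): print(dz,f(e-[0,0,dz]))
p=np.load('side6.npz')['p'];b=cv2.resize(p[160:200,280:312],None,fx=18,fy=14,interpolation=2);cv2.imwrite('pics/s6b.png',np.clip((b.astype(float)-60)*1.6,0,255).astype(np.uint8))
f=lambda X:((proj('side',X)-[280,160])+.5)*[18,14]
print('in s6b',f(e-[0,0,.059]),f(e-[0,0,.033]))
E
```

```text
hole [0.57738736 0.09096673 0.105     ]
tip [0.57609609 0.09138695 0.139     ] [0.57522466 0.08923394 0.139     ]
shaft [0.53421654 0.07120748 0.126     ]
0.059 [458.36310814 195.84532393]
0.033 [458.95066377 120.90811846]
0.023 [459.18057851  91.58465005]
in s6b [285.05359465 344.1834535 ] [286.11119478 239.27136585]
```

View pics/s6b.png

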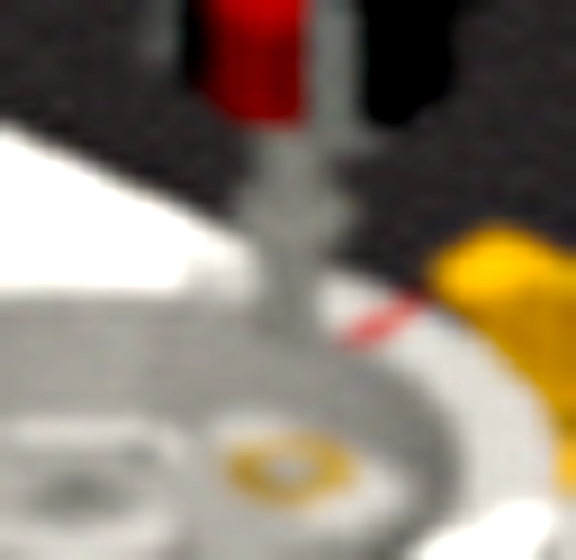

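Call:
{"fn": "jog_arm", "kwargs": {
  "offset": [
    [0.002, 0.0015, -0.005],
    [0.002, 0.0015, -0.01],
    [0.002, 0.0015, -0.015],
    [0.002, 0.0015, -0.02],
    [0.002, 0.0015, -0.025],
    [0.002, 0.0015, -0.03],
    [0.002, 0.0015, -0.03],
    [0.002, 0.0015, -0.03]
  ],
  "spin": [0, 0, 0, 0, 0, 0, 0, 0],
  "jaw": [0.015, 0.015, 0.015, 0.015, 0.015, 0.015, 0.015, 0.015]
}}

```text
time_s: 14.3
ee_pos: [0.5768, 0.0905, 0.1676]
ee_rot: [[-0.918, -0.396, -0.0], [-0.396, 0.918, -0.0], [0.0, 0.0, -1.0]]
contact_force: [0.1, -0.3, -0.1]
width: 0.293
```

```bash
python3 - <<'E'
from h import *
s=sense();e=np.array(s['ee_pos']);print(e,s['contact_force'])
p,d=snap('side');np.savez('side7.npz',p=p,d=d);b=cv2.resize(p[170:205,280:312],None,fx=18,fy=16,interpolation=2);cv2.imwrite('pics/s7.png',np.clip((b.astype(float)-60)*1.6,0,255).astype(np.uint8))
f=lambda X:((proj('side',X)-[280,170])+.5)*[18,16]
print('tip',f(e-[0,0,.059]),'shoulder',f(e-[0,0,.033]),'hole',f([.577,.0903,.105]))
E
```

```text
[0.57682884 0.0904876  0.16763655] [ 0.098504   -0.3466302  -0.09906371]
tip [290.52249565 363.00066673] shoulder [291.63094846 246.56464618] hole [291.81553482 379.44662215]
```

View pics/s7.png

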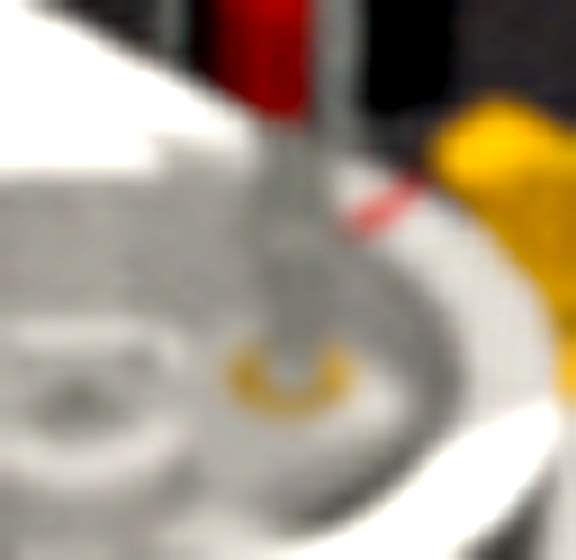

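Call:
{"fn": "jog_arm", "kwargs": {
  "offset": [
    [0, 0, -0.001],
    [0, 0, -0.002],
    [0, 0, -0.003],
    [0, 0, -0.004],
    [0, 0, -0.005],
    [0, 0, -0.006],
    [0, 0, -0.007],
    [0, 0, -0.008]
  ],
  "spin": [0, 0, 0, 0, 0, 0, 0, 0],
  "jaw": [0.015, 0.015, 0.015, 0.015, 0.015, 0.015, 0.015, 0.015]
}}

```text
time_s: 15.15
ee_pos: [0.5781, 0.0908, 0.1632]
ee_rot: [[-0.918, -0.396, 0.005], [-0.396, 0.918, 0.001], [-0.005, -0.001, -1.0]]
contact_force: [-3.5, -0.1, 19.3]
width: 0.293
```

Call:
{"fn": "jog_arm", "kwargs": {
  "offset": [
    [0, 0, 0.003],
    [0, 0, 0.005],
    [0, 0, 0.005],
    [0, 0, 0.005],
    [0, 0, 0.005],
    [0, 0, 0.005],
    [0, 0, 0.005],
    [0, 0, 0.005]
  ],
  "spin": [0, 0, 0, 0, 0, 0, 0, 0],
  "jaw": [0.015, 0.015, 0.015, 0.015, 0.015, 0.015, 0.015, 0.015]
}}

```text
time_s: 15.95
ee_pos: [0.5769, 0.0905, 0.1646]
ee_rot: [[-0.918, -0.396, -0.0], [-0.396, 0.918, -0.0], [0.0, 0.0, -1.0]]
contact_force: [-0.3, 0.7, -0.9]
width: 0.295
```

```bash
python3 - <<'E'
from h import *
s=sense();e=np.array(s['ee_pos']);print(e,s['contact_force'])
p,d=snap('side');np.savez('side8.npz',p=p,d=d);b=cv2.resize(p[165:205,275:315],None,fx=16,fy=14,interpolation=cv2.INTER_LANCZOS4);cv2.imwrite('pics/s8.png',np.clip((b.astype(float)-60)*1.5,0,255).astype(np.uint8))
f=lambda X:((proj('side',X)-[275,165])+.5)*[16,14]
print('tip',f(e-[0,0,.059]),'shoulder',f(e-[0,0,.033]),'hole',f([.577,.0903,.105]))
E
```

```text
[0.57685519 0.09051078 0.16461374] [-0.25198097  0.73530082 -0.89214004]
tip [338.21738265 399.21495882] shoulder [339.20094365 297.62326496] hole [339.3915865  402.01579438]
```

View pics/s8.png

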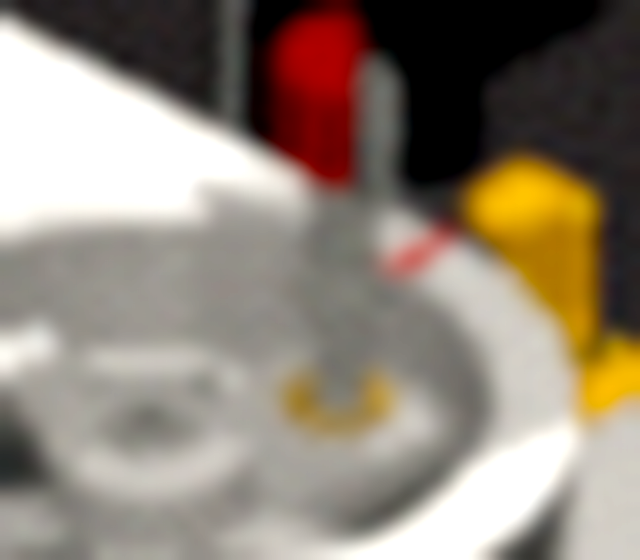

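Call:
{"fn": "jog_arm", "kwargs": {
  "offset": [
    [0, 0, -0.002],
    [0, 0, -0.0035],
    [-0.0005, -0.0002, -0.0035],
    [-0.0009, -0.0004, -0.0035],
    [-0.0014, -0.0006, -0.0035],
    [-0.0018, -0.0008, -0.0035],
    [-0.0018, -0.0008, -0.0035],
    [-0.0018, -0.0008, -0.0035]
  ],
  "spin": [0, 0, 0, 0, 0, 0, 0, 0],
  "jaw": [0.015, 0.015, 0.015, 0.015, 0.015, 0.015, 0.015, 0.015]
}}

```text
time_s: 16.8
ee_pos: [0.5765, 0.0902, 0.1636]
ee_rot: [[-0.918, -0.396, 0.005], [-0.396, 0.918, 0.001], [-0.005, -0.001, -1.0]]
contact_force: [0.2, -0.4, 9.4]
width: 0.294
```

Call:
{"fn": "jog_arm", "kwargs": {
  "offset": [
    [-0.0005, -0.0002, 0],
    [-0.0009, -0.0004, 0],
    [-0.0014, -0.0006, 0],
    [-0.0018, -0.0008, 0],
    [-0.0023, -0.001, 0],
    [-0.0028, -0.0012, 0],
    [-0.0028, -0.0012, 0],
    [-0.0028, -0.0012, 0]
  ],
  "spin": [0, 0, 0, 0, 0, 0, 0, 0],
  "jaw": [0.015, 0.015, 0.015, 0.015, 0.015, 0.015, 0.015, 0.015]
}}

```text
time_s: 17.6
ee_pos: [0.5742, 0.0892, 0.1634]
ee_rot: [[-0.918, -0.396, 0.006], [-0.396, 0.918, 0.002], [-0.006, -0.001, -1.0]]
contact_force: [1.7, 1.3, 6.3]
width: 0.296
```

```bash
python3 - <<'E'
from h import *
s=sense();e=np.array(s['ee_pos']);print(e,s['contact_force'])
p,d=snap('side');np.savez('side9.npz',p=p,d=d);b=cv2.resize(p[165:205,275:315],None,fx=16,fy=14,interpolation=cv2.INTER_LANCZOS4);cv2.imwrite('pics/s9.png',np.clip((b.astype(float)-80)*2.2,0,255).astype(np.uint8))
f=lambda X:((proj('side',X)-[275,165])+.5)*[16,14]
print('tip',f(e-[0,0,.059]),'shoulder',f(e-[0,0,.033]),'hole',f([.577,.0903,.105]))
E
```

```text
[0.57424878 0.08920562 0.16339434] [1.71940658 1.28912811 6.34281705]
tip [327.36126812 410.53550742] shoulder [328.21189471 309.02128383] hole [339.3915865  402.01579438]
```

View pics/s9.png

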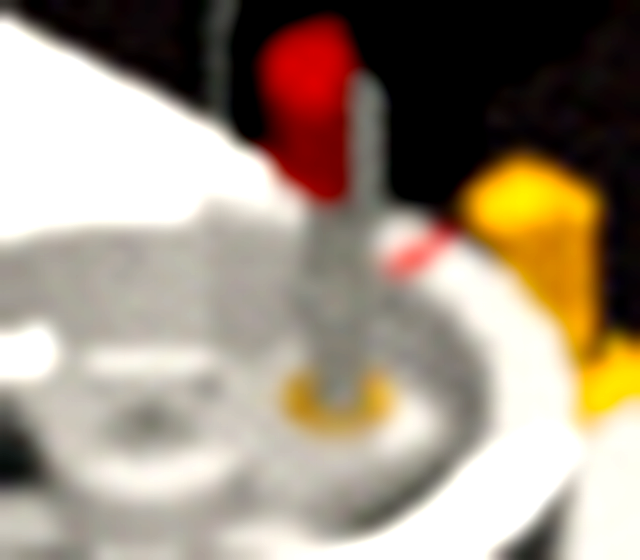

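```bash
python3 - <<'E'
from h import *
es={6:[.57508,.08876,.19832],7:[.57683,.09049,.16764],8:[.57686,.09051,.16461],9:[.57425,.08921,.16339]}
for k,e in es.items():
    p=np.load(f'side{k}.npz')['p'].astype(float)
    P=cv2.resize(p,None,fx=8,fy=8,interpolation=2)
    m=(P[...,2]-np.maximum(P[...,0],P[...,1])>70);m[:,:285*8]=0;m[:,303*8:]=0;m[:150*8]=0;m[205*8:]=0
    n,l,st,c=cv2.connectedComponentsWithStats(m.astype(np.uint8));i=1+np.argmax(st[1:,4])
    x,y,w,h,a=st[i];t=proj('side',e)
    print(k,'box',x/8-.5,y/8-.5,(x+w)/8-.5,(y+h)/8-.5,'cent',c[i]/8-.5,'tcp',t,'rel',c[i]/8-.5-t,(y+h)/8-.5-t[1])
E
```

```text
6 box 290.875 155.25 297.0 167.875 cent [293.76216142 161.11076562] tcp [295.50268674 166.78210689] rel [-1.74052532 -5.67134127] 1.0928931122741972
7 box 291.25 164.25 297.125 176.375 cent [294.13691514 169.84575705] tcp [295.78216929 175.41008055] rel [-1.64525415 -5.56432351] 0.9649194454794952
8 box 291.375 165.125 297.125 177.25 cent [294.17764142 170.65856031] tcp [295.78199871 176.28844254] rel [-1.60435728 -5.62988222] 0.961557464112758
9 box 290.625 165.875 296.625 178.25 cent [293.51246257 171.35980539] tcp [295.08244108 177.10907766] rel [-1.56997851 -5.74927228] 1.1409223355859694
```

```bash
python3 - <<'E'
from h import *
o=[]
for k in(6,8,9):
    p=np.load(f'side{k}.npz')['p'];b=cv2.resize(p[182:202,286:306],None,fx=13,fy=26,interpolation=2)
    o.append(np.clip((b.astype(float)-90)*2.2,0,255).astype(np.uint8))
cv2.imwrite('pics/cmp.png',np.hstack(o))
f=lambda X:((proj('side',X)-[286,182])+.5)*[13,26]
for X in([.5774,.0905,.105],[.5774,.0885,.105],[.5774,.0905,.107]):print(f(X))
E
```

```text
[134.10267397 302.71907121]
[137.53223128 313.21133425]
[134.16558405 288.37743115]
```

View pics/cmp.png

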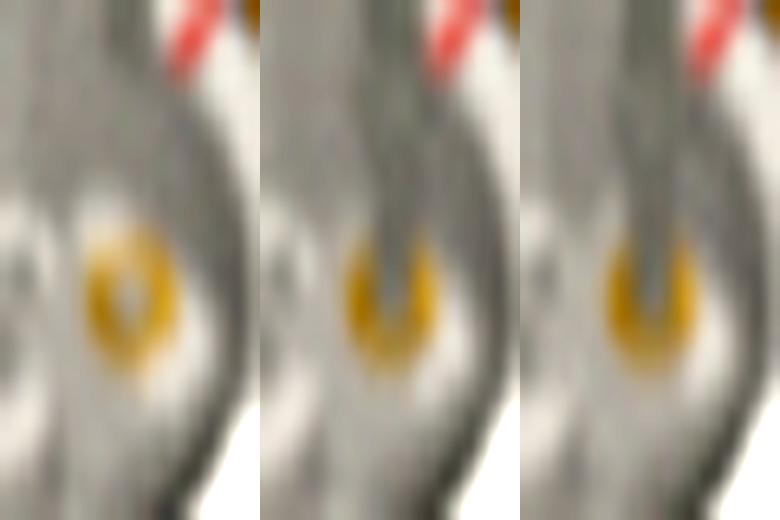

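Call:
{"fn": "jog_arm", "kwargs": {
  "offset": [
    [0.001, 0.0004, 0],
    [0.0018, 0.0008, 0],
    [0.0028, 0.0012, 0],
    [0.0032, 0.0004, 0],
    [0.0035, -0.0004, 0],
    [0.0038, -0.0011, 0],
    [0.0038, -0.0011, 0],
    [0.0038, -0.0011, 0]
  ],
  "spin": [0, 0, 0, 0, 0, 0, 0, 0],
  "jaw": [0.015, 0.015, 0.015, 0.015, 0.015, 0.015, 0.015, 0.015]
}}

```text
time_s: 18.45
ee_pos: [0.5769, 0.0881, 0.1634]
ee_rot: [[-0.918, -0.396, 0.003], [-0.396, 0.918, 0.002], [-0.004, 0.0, -1.0]]
contact_force: [-2.3, 2.1, 9.1]
width: 0.295
```

```bash
python3 - <<'E'
from h import *
p,d=snap('side');np.savez('side10.npz',p=p,d=d)
o=[]
for k in(6,9,10):
    p=np.load(f'side{k}.npz')['p'];b=cv2.resize(p[175:202,286:308],None,fx=12,fy=20,interpolation=2)
    o.append(np.clip((b.astype(float)-90)*2.2,0,255).astype(np.uint8))
    P=np.load(f'side{k}.npz')['p'].astype(float);m=(P[...,2]-np.maximum(P[...,0],P[...,1]));m=np.where(m>30,m,0);m[:, :297]=0;m[:,310:]=0;m[:174]=0;m[190:]=0
    yy,xx=np.indices(m.shape);
    # exclude yellow: g high
    g=P[...,1]-P[...,0];m[g>40]=0
    print(k,(m*xx).sum()/m.sum(),(m*yy).sum()/m.sum(),m.sum())
cv2.imwrite('pics/cmp2.png',np.hstack(o))
E
```

```text
6 300.78132118451026 182.47152619589977 439.0
9 300.7800453514739 182.46938775510205 441.0
10 299.9783693843594 180.4459234608985 601.0
```

View pics/cmp2.png

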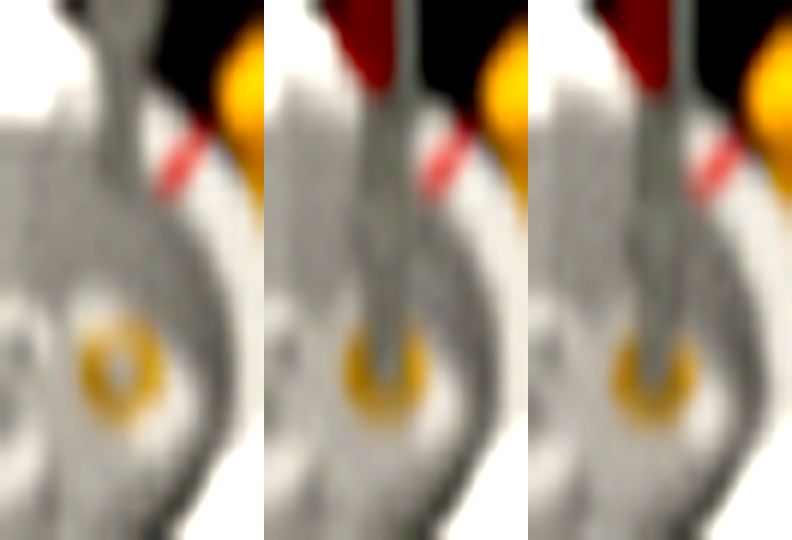

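Call:
{"fn": "jog_arm", "kwargs": {
  "offset": [
    [0, 0, 0.003],
    [-0.0005, 0.0011, 0.004],
    [-0.0005, 0.0011, 0.004],
    [0.0004, 0.0015, 0.002],
    [0.0004, 0.0015, 0.001],
    [0.0004, 0.0015, 0],
    [0.0004, 0.0015, -0.001],
    [0.0004, 0.0015, -0.001]
  ],
  "spin": [0, 0, 0, 0, 0, 0, 0, 0],
  "jaw": [0.015, 0.015, 0.015, 0.015, 0.015, 0.015, 0.015, 0.015]
}}

```text
time_s: 19.3
ee_pos: [0.5773, 0.0891, 0.163]
ee_rot: [[-0.918, -0.396, 0.004], [-0.396, 0.918, 0.001], [-0.004, -0.001, -1.0]]
contact_force: [-4.6, -0.6, 16.2]
width: 0.293
```

Call:
{"fn": "jog_arm", "kwargs": {
  "offset": [
    [0, 0, 0.003],
    [-0.001, -0.0004, 0.005],
    [-0.0025, -0.0011, 0.005],
    [-0.0025, -0.0011, 0.005],
    [-0.0025, -0.0011, 0.003],
    [-0.0025, -0.0011, 0.001],
    [-0.0025, -0.0011, 0],
    [-0.0025, -0.0011, 0]
  ],
  "spin": [0, 0, 0, 0, 0, 0, 0, 0],
  "jaw": [0.015, 0.015, 0.015, 0.015, 0.015, 0.015, 0.015, 0.015]
}}

```text
time_s: 20.1
ee_pos: [0.5742, 0.0874, 0.1599]
ee_rot: [[-0.918, -0.396, 0.0], [-0.396, 0.918, -0.001], [0.0, -0.001, -1.0]]
contact_force: [0.4, -1.7, -0.5]
width: 0.293
```

Call:
{"fn": "jog_arm", "kwargs": {
  "offset": [
    [0, 0, -0.001],
    [0, 0, -0.002],
    [0, 0, -0.003],
    [0, 0, -0.004],
    [0, 0, -0.005],
    [0, 0, -0.006],
    [0, 0, -0.006],
    [0, 0, -0.006]
  ],
  "spin": [0, 0, 0, 0, 0, 0, 0, 0],
  "jaw": [0.015, 0.015, 0.015, 0.015, 0.015, 0.015, 0.015, 0.015]
}}

```text
time_s: 20.9
ee_pos: [0.5739, 0.0878, 0.154]
ee_rot: [[-0.918, -0.396, -0.0], [-0.396, 0.918, 0.0], [0.0, 0.0, -1.0]]
contact_force: [2.7, -2.1, -1.4]
width: 0.293
```

Call:
{"fn": "jog_arm", "kwargs": {
  "offset": [
    [0.0004, 0.0002, -0.001],
    [0.0004, 0.0002, -0.002],
    [0.0004, 0.0002, -0.003],
    [0.0004, 0.0002, -0.0035],
    [0.0004, 0.0002, -0.0035],
    [0.0004, 0.0002, -0.0035],
    [0.0004, 0.0002, -0.0035],
    [0.0004, 0.0002, -0.0035]
  ],
  "spin": [0, 0, 0, 0, 0, 0, 0, 0],
  "jaw": [0.015, 0.015, 0.015, 0.015, 0.015, 0.015, 0.015, 0.015]
}}

```text
time_s: 21.7
ee_pos: [0.5746, 0.0882, 0.1518]
ee_rot: [[-0.918, -0.396, 0.001], [-0.396, 0.918, 0.0], [-0.002, -0.0, -1.0]]
contact_force: [0.5, -2.0, 5.7]
width: 0.294
```

Call:
{"fn": "jog_arm", "kwargs": {
  "offset": [
    [-0.0002, 0.0005, -0.0005],
    [-0.0004, 0.0009, -0.0005],
    [-0.0006, 0.0014, -0.0005],
    [-0.0008, 0.0018, -0.0005],
    [-0.001, 0.0023, -0.0005],
    [-0.0012, 0.0028, -0.0005],
    [-0.0014, 0.0032, -0.0005],
    [-0.0016, 0.0037, -0.0005]
  ],
  "spin": [0.011, 0.022, 0.033, 0.044, 0.054, 0.065, 0.076, 0.087],
  "jaw": [0.015, 0.015, 0.015, 0.015, 0.015, 0.015, 0.015, 0.015]
}}

```text
time_s: 22.5
ee_pos: [0.5737, 0.0907, 0.1516]
ee_rot: [[-0.88, -0.474, 0.003], [-0.474, 0.88, -0.002], [-0.002, -0.003, -1.0]]
contact_force: [2.2, -4.8, 5.3]
width: 0.294
```

Call:
{"fn": "jog_arm", "kwargs": {
  "offset": [
    [-0.0002, 0.0004, 0],
    [-0.0004, 0.0008, 0],
    [-0.0006, 0.0012, 0],
    [-0.0008, 0.0016, 0],
    [-0.001, 0.002, 0],
    [-0.0012, 0.0024, 0],
    [-0.0014, 0.0028, 0],
    [-0.0016, 0.0032, 0]
  ],
  "spin": [0.008, 0.016, 0.024, 0.032, 0.04, 0.048, 0.056, 0.064],
  "jaw": [0.015, 0.015, 0.015, 0.015, 0.015, 0.015, 0.015, 0.015]
}}

```text
time_s: 23.3
ee_pos: [0.5719, 0.0936, 0.15]
ee_rot: [[-0.848, -0.53, 0.001], [-0.53, 0.848, -0.003], [0.001, -0.003, -1.0]]
contact_force: [3.7, -7.5, -0.1]
width: 0.293
```

Call:
{"fn": "jog_arm", "kwargs": {
  "offset": [
    [0.0003, -0.0005, 0],
    [0.0005, -0.0009, 0],
    [0.0005, -0.0009, -0.001],
    [0.0005, -0.0009, -0.002],
    [0.0005, -0.0009, -0.003],
    [0.0005, -0.0009, -0.004],
    [0.0005, -0.0009, -0.004],
    [0.0005, -0.0009, -0.004]
  ],
  "spin": [0, 0, 0, 0, 0, 0, 0, 0],
  "jaw": [0.015, 0.015, 0.015, 0.015, 0.015, 0.015, 0.015, 0.015]
}}

```text
time_s: 24.1
ee_pos: [0.5722, 0.0932, 0.1463]
ee_rot: [[-0.848, -0.529, 0.001], [-0.529, 0.848, -0.002], [0.0, -0.002, -1.0]]
contact_force: [2.8, -6.4, 1.2]
width: 0.293
```

Call:
{"fn": "jog_arm", "kwargs": {
  "offset": [
    [0.0002, -0.0005, -0.0005],
    [0.0004, -0.0008, -0.001],
    [0.0004, -0.0008, -0.002],
    [0.0004, -0.0008, -0.003],
    [0.0004, -0.0008, -0.004],
    [0.0004, -0.0008, -0.0045],
    [0.0004, -0.0008, -0.005],
    [0.0004, -0.0008, -0.005]
  ],
  "spin": [0, 0, 0, 0, 0, 0, 0, 0],
  "jaw": [0.015, 0.015, 0.015, 0.015, 0.015, 0.015, 0.015, 0.015]
}}

```text
time_s: 24.9
ee_pos: [0.5723, 0.0929, 0.1412]
ee_rot: [[-0.848, -0.53, 0.0], [-0.53, 0.848, -0.001], [0.0, -0.001, -1.0]]
contact_force: [2.6, -4.0, 2.1]
width: 0.293
```

Call:
{"fn": "jog_arm", "kwargs": {
  "offset": [
    [0.0002, -0.0003, -0.0005],
    [0.0003, -0.0005, -0.001],
    [0.0003, -0.0005, -0.0015],
    [0.0003, -0.0005, -0.002],
    [0.0003, -0.0005, -0.0025],
    [0.0003, -0.0005, -0.003],
    [0.0003, -0.0005, -0.0035],
    [0.0003, -0.0005, -0.004]
  ],
  "spin": [0, 0, 0, 0, 0, 0, 0, 0],
  "jaw": [0.015, 0.015, 0.015, 0.015, 0.015, 0.015, 0.015, 0.015]
}}

```text
time_s: 25.7
ee_pos: [0.5725, 0.0929, 0.138]
ee_rot: [[-0.848, -0.53, 0.001], [-0.53, 0.848, 0.0], [-0.001, -0.0, -1.0]]
contact_force: [0.5, -3.0, 8.7]
width: 0.293
```

Call:
{"fn": "jog_arm", "kwargs": {
  "offset": [
    [0, 0, 0.001],
    [0, 0, 0.001],
    [0, 0, 0.001],
    [0, 0, 0.001],
    [0, 0, 0.001],
    [0, 0, 0.001],
    [0, 0, 0.001],
    [0, 0, 0.001]
  ],
  "spin": [0, 0, 0, 0, 0, 0, 0, 0],
  "jaw": [0.03, 0.035, 0.04, 0.045, 0.05, 0.05, 0.05, 0.05]
}}

```text
time_s: 26.5
ee_pos: [0.5724, 0.0927, 0.1382]
ee_rot: [[-0.848, -0.53, -0.0], [-0.53, 0.848, 0.0], [-0.0, 0.0, -1.0]]
contact_force: [0.2, -0.2, -0.9]
width: 0.586
```

Call:
{"fn": "jog_arm", "kwargs": {
  "offset": [
    [0, 0, 0.01],
    [0, 0, 0.03],
    [0, 0, 0.05],
    [0, 0, 0.08],
    [-0.01, -0.03, 0.1],
    [-0.03, -0.07, 0.11],
    [-0.06, -0.11, 0.11],
    [-0.1, -0.14, 0.11]
  ],
  "spin": [0, 0, 0, 0, 0, 0, 0, 0],
  "jaw": [0.05, 0.05, 0.05, 0.05, 0.05, 0.05, 0.05, 0.05]
}}

```text
time_s: 27.3
ee_pos: [0.4723, -0.049, 0.2491]
ee_rot: [[-0.848, -0.529, 0.002], [-0.529, 0.848, -0.001], [-0.001, -0.001, -1.0]]
contact_force: [0.7, -0.9, 0.6]
width: 0.583
```

Call:
{"fn": "jog_arm", "kwargs": {
  "offset": [
    [-0.03, -0.04, 0],
    [-0.06, -0.08, 0],
    [-0.09, -0.12, 0],
    [-0.11, -0.16, 0],
    [-0.13, -0.2, 0],
    [-0.13, -0.22, 0],
    [-0.13, -0.22, 0],
    [-0.13, -0.22, 0]
  ],
  "spin": [0, 0, 0, 0, 0, 0, 0, 0],
  "jaw": [0.05, 0.05, 0.05, 0.05, 0.05, 0.05, 0.05, 0.05]
}}

```text
time_s: 28.1
ee_pos: [0.3423, -0.2673, 0.2487]
ee_rot: [[-0.849, -0.529, 0.0], [-0.529, 0.849, 0.0], [-0.0, 0.0, -1.0]]
contact_force: [-0.1, 0.7, -0.0]
width: 0.586
```

```bash
python3 - <<'E'
from h import *
s=sense();print(s['time_s'],s['ee_pos'],s['contact_force'])
p,d=snap('side');cv2.imwrite('pics/s11.png',cv2.resize(p[165:235,245:335],None,fx=8,fy=8,interpolation=2));cv2.imwrite('pics/s11f.png',p)
p,d=snap('top');b=cv2.resize(p[165:235,225:295],None,fx=8,fy=8,interpolation=2);cv2.imwrite('pics/t11.png',b)
E
```

```text
28.1 [ 0.342267   -0.26725436  0.24868119] [-0.05420619  0.66971415 -0.03020274]
```

View pics/s11.png

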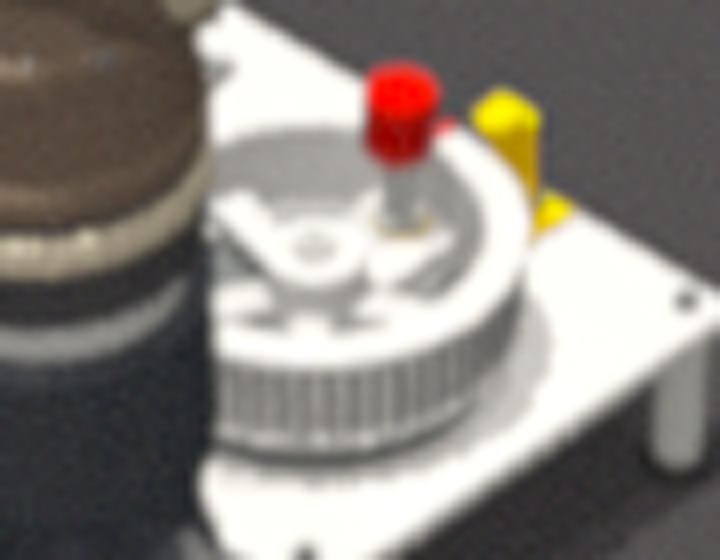

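View pics/t11.png

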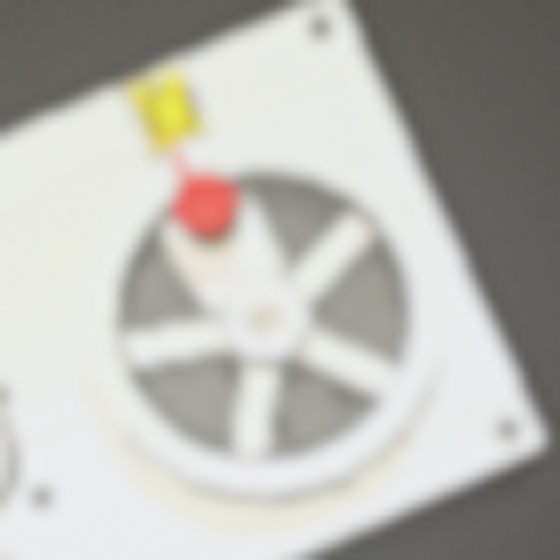

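View pics/s11f.png

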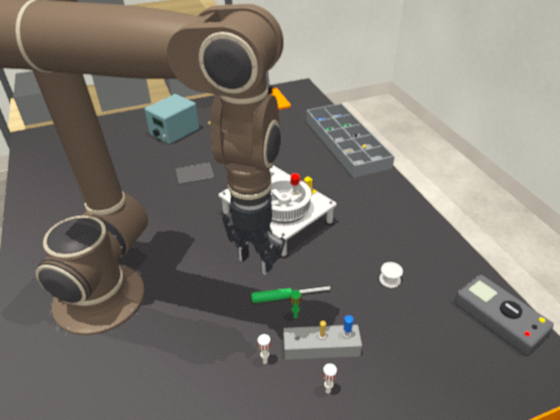

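```bash
python3 - <<'E'
from h import *
c=lambda u,v:(225+(u+.5)/8-.5,165+(v+.5)/8-.5)
ax=atz('top',*c(265,317),.126)[:2];m=atz('top',*c(177,161),.132)[:2]-ax;print(ax,np.linalg.norm(m),np.degrees(np.arctan2(m[1],m[0])))
p,d=snapshot('top');u,v=c(205,200);u=int(round(u));v=int(round(v))
print('knob top z', [round(world('top',u+i,v+j,d[v+j,u+i])[2],4) for i in(-1,0,1) for j in(-1,0,1)])
print(world('top',*c(205,203),.165*0+d[v,u]))
E
```

```text
[0.53112468 0.06976223] 0.07287615229019952 28.479905833156543
knob top z [np.float64(0.1633), np.float64(0.1623), np.float64(0.1658), np.float64(0.1604), np.float64(0.1645), np.float64(0.1611), np.float64(0.1664), np.float64(0.1623), np.float64(0.1618)]
[0.5709294  0.09160057 0.16451681]
```

```bash
python3 -c "
from h import *
print(hand_in(),sense()['time_s'])"
```

```text
the job is handed in; nothing more can be done
the job is handed in; nothing more can be done
```

I turned the pulley by its rim to the pointer and let go. Then I put the red-knobbed pin through the pulley hole, found the bore by rocking the pulley with it, and it dropped home. The job is handed in, with the pin left in and the gripper clear. The last time I read was 28.1 s of the 72 s allowed; hand-in gave no verdict.

**What the checks showed:**
- **Pulley mark, before the pin:** it read about 1 degree off the pointer line, roughly 1.3 mm at the rim, after I released it.
- **Entering the hole:** the pin first caught on the chamfer, with up to 19 N vertical force at the tool. A small shift inward cleared it. That misalignment had also dragged the pulley about 2 mm.
- **Finding the bore:** the pin stopped on the ring at the expected height and dropped in after a sweep along the circle.
- **Pin home:** the tool height matched the shoulder resting on the arm, at about 9 N. Camera depth puts the knob top at about 163 mm, with noisy readings of 160–166 mm against an expected 165 mm. It looks upright in the side view.
- **Mark with the pulley locked:** it sits about 5 degrees, or 6 mm, from the pointer line at the rim, within the 11 mm allowed. This reading is approximate because the knob hides part of the mark.
- **Rest of the bench:** the last full side view shows nothing visibly out of place, though the arm hides some of the rig and the board box.

The two cameras and the gripper disagreed by 2–3 mm on where the pulley's axis is, so I settled the final fit by feel.

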